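Hang the wet slide rack on the drain bar

ROBOT

A 7-joint arm with a two-finger parallel gripper is mounted at the origin on a cart in front of the work surface, level with it; the furniture and walls round the work are solid. World frame = base frame: x ahead of the robot, y to its left, z up, the work surface at z = 0. Lengths are in m, angles in rad, forces in N, time in s.
With the tool pointing down it reaches from about 0.35 to 0.9 m from the base axis. Payload 8.1 kg.
Tool frame: the origin (TCP) lies midway between the tips of the shut fingers; the grasp point (between the pads) lies robot.hold_point_z behind it (robot.hold_point_z is the distance from the TCP to the grasp point, in m); z points along the fingers, y is the direction in which the jaws open and shut (so a half turn about z gives the same grasp; the last joint's range is limited). The gripper opens to 92 mm and grips with 3 to 60 N. Pads are 19 mm wide; open, the fingers measure 130 mm over their backs; the gripper's body (75 mm by 190 mm) begins 47 mm behind the grasp point.
Start: joints at [1.129, 0.434, 0.025, 1.573, -0.012, 1.134, -0.075], TCP at [0.208, -0.589, 0.227] pointing down, gripper open.
Joint ranges: [-2.62, 2.62], [-0.44, 2.09], [-1.27, 1.32], [0.08, 2.57], [-1.32, 4.46], [0.12, 2], [-2.74, 2.74]. Speed limits (rad/s): [2.22, 2.22, 3.01, 3.01, 3.14, 3.14, 3.14].

INTERFACE

Orientations are given as a rotation vector (axis times angle).
In Python, from station import robot, camera, camera_model, sign_off gives the robot as it stands. The module is installed in compiled form; this text tells all that it offers.
- The arm moves only by the tool play_rows, never from a script. Its argument "increments" is one flat list of numbers, 7 for each row, row after row: the finger opening in mm, from 0 to 91.8, then the shift along the tool's x, y, z in mm, then the turn, a rotation vector about the tool's x, y, z in degrees. A call has 1 to 20 rows; each row shifts and turns the commanded pose from where the row before left it, along the tool's axes as they then stand; what a row does not reach is not made up. A row lasts 1/12 s, in which the tool goes at most 41.7 mm and 7.16 degrees, less where a joint would pass 70% of its speed; a pose out of reach is approached as far as the arm can. A call with a gripper value outside its range is refused whole. The fingers move at their own pace and stop on an object; the grip force is fixed at half the most. Time passes only in rows, so rows that do not move let the fingers close. It gives the time, the measured TCP pose, the force and the opening at its end, in the units of the state.
- robot.observe(): the state, without advancing time (a new reading comes with each control period).
- camera(name): name is "side" or "top" or "wrist"; returns the picture (400x640x3 uint8, red, green, blue); there is no depth.
- camera_model(name): a dict with "fx", "fy", "cx", "cy" (pixels), "R" (3x3) and "t" (3): a world point X has camera coordinates R X + t; the wrist camera has in their place "hand_eye" (4x4, takes a point from camera to tool coordinates, whose origin is the TCP and whose axes are the flange's). Camera axes: x right, y down, z forward; pixel columns grow to the right and rows downward; lengths in m; the calibration is good to about 2 mm. The wrist camera is an equidistant fisheye: a pixel r from the principal point sees the ray r / f radians off the axis. A picture is of the moment at which its call begins: read the wrist's pose just before it. camera_model takes no time and is no camera call.
- sign_off(): hands the job in, once; it reports no verdict.
The state is a dict: "time": time; "joint_pos": joint angles; "dq": joint speeds; "joint_efforts": joint torques, N m; "tool_pos": TCP position; "tcp_rot": TCP orientation; "force": force on the tool from outside, world axes, zero at the start; "torque": the same for the moment, N m; "grip_width": finger opening in m.
Only numpy, scipy, OpenCV 4.12 (cv2) and the standard library are available. Lean on these libraries where they do the work, as an engineer would, in place of code of your own. Each camera call takes 0.05 s, during which the arm holds its last target.

TASK

Lift the wire rack of stained microscope slides out of its staining dish and hang it by its crook on the bar of the drain stand, in the empty half to the right of the rack that already drains there. The rack is lopsided: lean it to the slant at which it will hang by itself, lower it gently until the bar just carries it, and let go slowly so that it neither drops nor swings; do not knock the hanging rack or the bottles.

Things in the scene. Friction and masses are not known exactly. Their poses are not given: they have to be found in the camera images.
- rack: Loose wire slide rack, 0.2 to 0.45 kg: basket 52 x 88 x 38 mm (x, y, z), five slides fixed in it, 156 mm high with its handle. Handle at the rear (+x) side: two upright wires 4.4 mm thick at x = 26, y = -15 and +15 mm, straight from z = 4 to 114 mm, then cranked to +x and bent into a crook. Origin: centre of underside. Starts standing in dish_full, 4 mm over the worktop, turned as the dish.
- handle (a point): Good grip point of the rack, midway between its two handle wires, rack frame (26, 0, 82) mm; pinch both wires together from outside, across y (34.4 mm over both). Axes as the rack's.
- crook (a point): Rack frame (58, 0, 145.6) mm: where the bar's axis lies when the crook is seated on it. The crook is half round, 25.6 mm clear inside, opening downwards; its nose hangs down at x = 73 to 77 mm, tip at z = 125 mm. Axes as the rack's.
- balance (a point): The rack's centre of mass, rack frame (2, 0, 21) mm: well off the crook's line, so hanging free the rack comes to rest slanted by about 0.42 rad, the basket swung towards +x and the nose raised. Axes as the rack's.
- drain_stand: Fixed drain stand. Drip tray 170 x 292 x 16 mm, posts at y = -158 and +158 mm, level round bar 12 mm thick along y at x = 0. Shelf above it: underside 354 mm up, x = -51 to +59 mm, 350 mm wide; it overhangs the bar, so come in from the open front (-x) with a tilted tool. Origin: centre of tray's underside; x to the back, y left along the bar.
- free_place (a point): Middle of the bar's empty half, stand frame (0, -72, 225) mm; axes as the stand's. This is the bar's mean height only: the bar is clamped anew each time, its axis 210 to 240 mm above the worktop, and that height is not reported; see it or feel for it. Free from y = -148 to +33 mm of the stand.
- hung_rack (a joint): Swing angle of the second, equal rack that already hangs on the bar at y = +78 mm of the stand (its basket fills y = +34 to +122 mm); 0 at rest, rad. It swings freely about the bar.
- dish_full: Fixed clear staining dish in which the rack stands, open box 90 x 112 x 50 mm, wall and floor 4 mm. Origin: centre of its underside.
- dish_empty: Fixed equal staining dish, empty. Origin: centre of its underside.
- stain_bottle: Loose brown bottle, 54 mm across, 104 mm high, on the stand's shelf. Origin: centre of its underside.
- brown_bottle: Loose small brown bottle, 44 mm across, 86 mm high, on the stand's shelf. Origin: centre of its underside.
- saline_bottle: Loose clear bottle with a blue cap, 68 mm across, 132 mm high, on the stand's shelf. Origin: centre of its underside.
- wash_bottle: Loose squeeze bottle with a bent jet, 66 x 109 x 198 mm, on the worktop left of the stand's front. Origin: centre of its underside.
Not all that is in view belongs to the job. What is shaped like the rack but yellow is not meant.

How it is judged:
By the outcome, as a careful person would: the job done as asked, in the order asked, and still so for the second after the job is handed in, with the robot touching nothing.
It also fails if it takes over 54 s, if anything falls off the work surface, if the arm or the gripper's body presses on something with over 40 N, if the wrist force passes 120 N, or if a joint passes its speed limit or range.

## Working session

There is one attempt and no reset: what is moved stays moved. The work goes in short steps, Python scripts to look and compute and a tool call to move; the robot and the scene stay as the last step left them, time stands still between calls to the robot, and variables do not carry over. Pictures are saved under pics/ and viewed, and the job is handed in when it is done.

Besides the shell and the picture viewer there is one more tool, called after "Emit:" in YAML: its name, and indented under it one key for each argument. play_rows: Moves the arm, as the interface text tells. Its arguments: {"type":"object","properties":{"increments":{"type":"array","items":{"type":"number"}}},"required":["increments"]}

```bash
mkdir -p pics
python3 - <<'E'
from station import robot,camera,camera_model
import cv2,numpy as np
s=robot.observe();print(s); print(robot.hold_point_z)
for n in("side","top","wrist"):
    cv2.imwrite(f"pics/{n}0.png",camera(n)[:,:,::-1]);print(n,camera_model(n))
E
```

```text
{'time': 0.0, 'joint_pos': array([ 1.12940316,  0.43520068,  0.02493497,  1.57409577, -0.01159258,
        1.1339903 , -0.07510301]), 'dq': array([-0.00096817, -0.00056621,  0.00026523, -0.00022391, -0.00041157,
       -0.00014803, -0.00026477]), 'joint_efforts': array([-2.34908359e-03, -6.67858958e+01,  9.83518995e-01, -3.14460218e+01,
       -6.07514195e-02,  4.28483728e-02,  1.38364267e-04]), 'tool_pos': array([ 0.20751354, -0.58900481,  0.2259589 ]), 'tcp_rot': array([-3.09515710e+00, -5.29326275e-01,  6.11701165e-04]), 'force': array([-0.12109525, -0.03927689, -0.0131539 ]), 'torque': array([-0.00483647,  0.01531335,  0.0405388 ]), 'grip_width': 0.09198402379846687}
0.0188
side {'fx': 365.3356024502461, 'fy': 365.3356024502461, 'cx': 314.9140827618089, 'cy': 196.13442840575698, 'R': array([[-0.84508874, -0.53439664, -0.01566022],
       [-0.19555987,  0.33625273, -0.92124396],
       [ 0.49757547, -0.77547039, -0.38866994]]), 't': array([0.44705658, 0.30988346, 1.26632744])}
top {'fx': 365.3140632076299, 'fy': 365.3140632076299, 'cx': 319.9572237712587, 'cy': 199.7085356516801, 'R': array([[-0.02135773, -0.99962881, -0.01691416],
       [-0.98068801,  0.02423681, -0.19407113],
       [ 0.19440904,  0.0124426 , -0.98084163]]), 't': array([0.03808742, 0.56727965, 1.41542071])}
wrist {'fx': 309.70691628693146, 'fy': 309.70691628693146, 'cx': 313.8799784041192, 'cy': 196.69540445291858, 'hand_eye': array([[ 1.72309960e-04, -9.55814686e-01, -2.93969821e-01,
         7.96903329e-02],
       [ 9.99999552e-01,  4.38391364e-04, -8.39239281e-04,
         7.80922100e-04],
       [ 9.31031061e-04, -2.93969545e-01,  9.55814333e-01,
        -1.57902104e-01],
       [ 0.00000000e+00,  0.00000000e+00,  0.00000000e+00,
         1.00000000e+00]])}
```

View pics/side0.png

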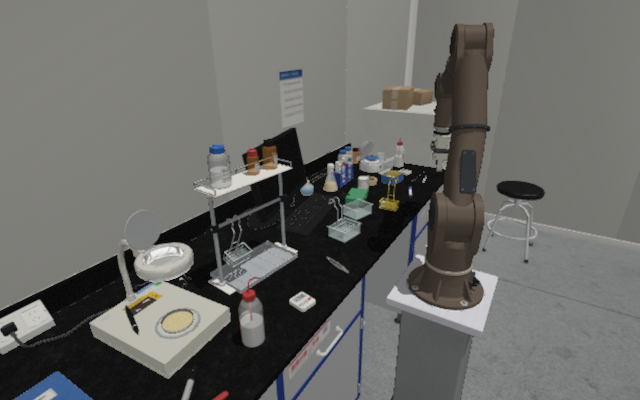

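View pics/top0.png

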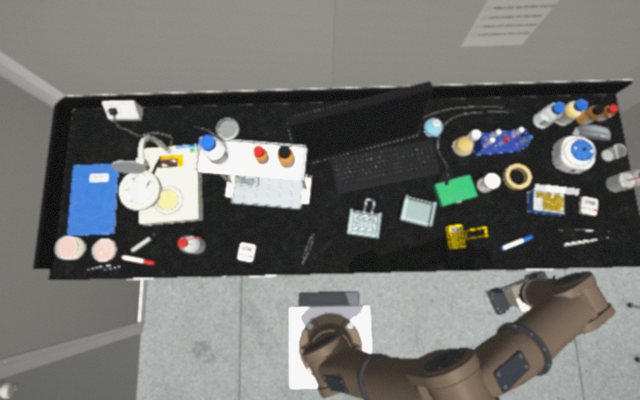

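View pics/wrist0.png

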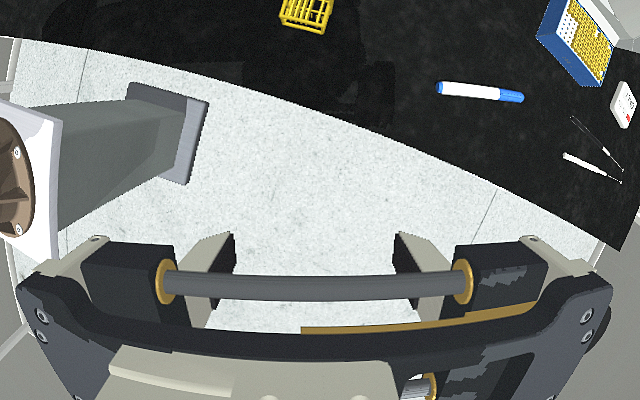

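The top view shows the wire rack in a dish at (364,220), an empty dish at (418,210) and a yellow rack at (466,236), which is the decoy. The drain stand is at (270,185). The wire rack in the dish is the one meant. I'll enlarge to confirm.

Run:
```python
import cv2,numpy as np
t=cv2.imread("pics/top0.png");s=cv2.imread("pics/side0.png")
def c(im,x,y,w,h,k,n):
    cv2.imwrite(n,cv2.resize(im[y:y+h,x:x+w],None,fx=k,fy=k,interpolation=cv2.INTER_CUBIC))
c(t,335,185,112,70,7,"pics/a1.png")
c(t,190,130,130,84,6,"pics/a2.png")
c(s,310,180,100,70,8,"pics/a3.png")
c(s,185,140,115,155,4,"pics/a4.png")
```

```text
(no output)
```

View pics/a1.png

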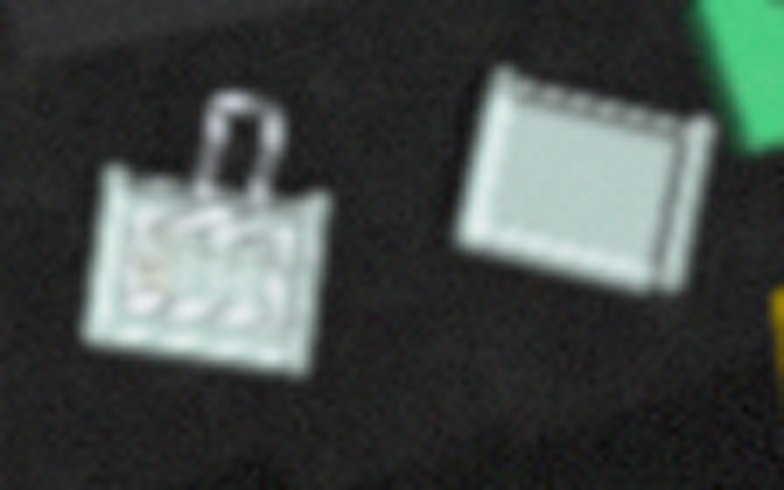

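View pics/a2.png

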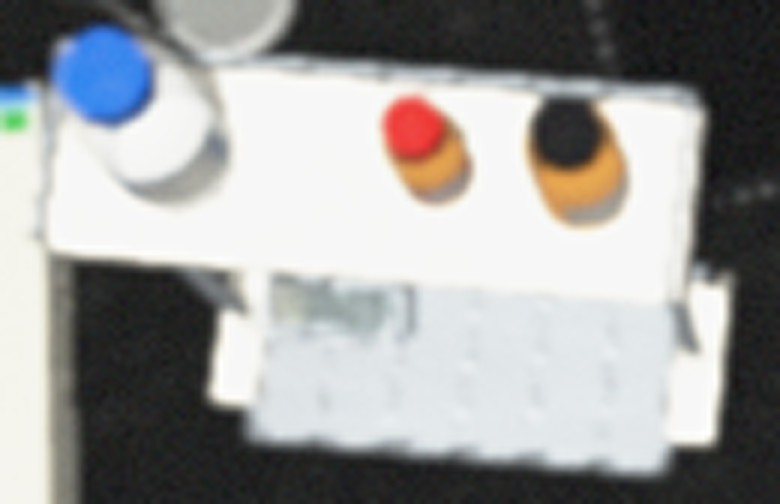

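View pics/a3.png

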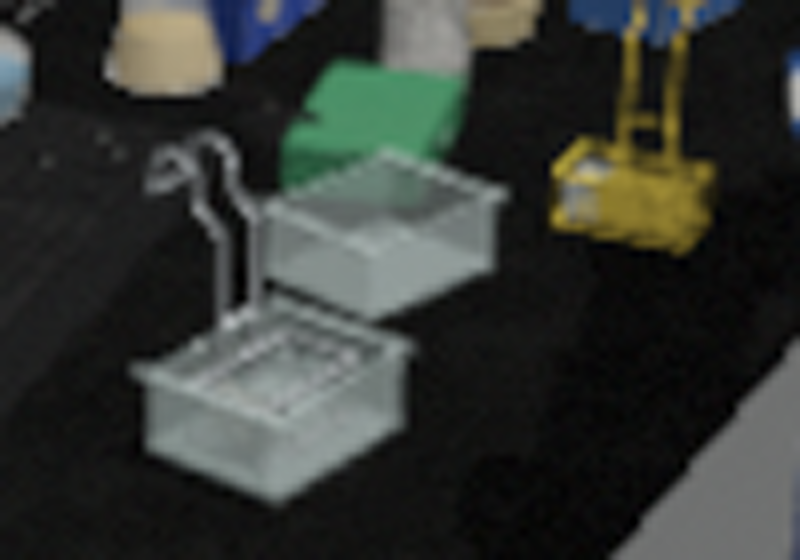

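View pics/a4.png

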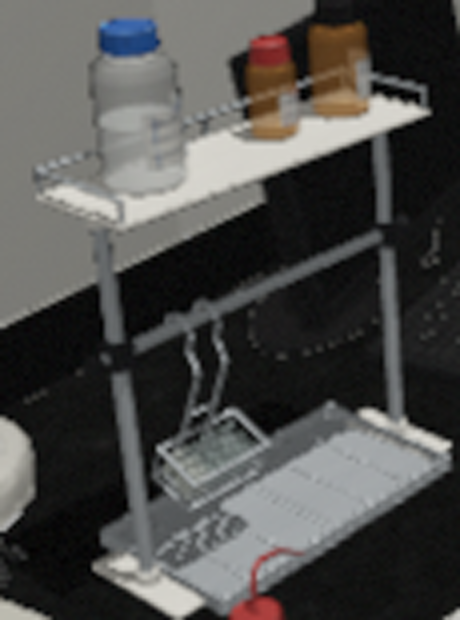

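The enlarged crop confirms it: the grey wire rack stands in the left dish with its crook to the rear (+x). The other dish is empty. One rack hangs on the left half of the bar. Next I fit the poses.

```bash
cat > h.py <<'E'
import numpy as np,cv2
from scipy.optimize import least_squares
from scipy.spatial.transform import Rotation as Ro
from station import robot,camera,camera_model
def proj(n,X):
    m=camera_model(n);c=np.atleast_2d(X)@m['R'].T+m['t']
    return np.c_[m['fx']*c[:,0]/c[:,2]+m['cx'],m['fy']*c[:,1]/c[:,2]+m['cy']]
def place(p,L):
    L=np.atleast_2d(L);c,s=np.cos(p[2]),np.sin(p[2])
    return np.c_[p[0]+c*L[:,0]-s*L[:,1],p[1]+s*L[:,0]+c*L[:,1],L[:,2]]
def wproj(X,s):
    m=camera_model('wrist');T=np.eye(4);T[:3,:3]=Ro.from_rotvec(s['tcp_rot']).as_matrix();T[:3,3]=s['tool_pos']
    M=np.linalg.inv(T@m['hand_eye']);c=np.atleast_2d(X)@M[:3,:3].T+M[:3,3]
    r=np.hypot(c[:,0],c[:,1]);th=np.arctan2(r,c[:,2])
    return np.c_[m['cx']+m['fx']*th*c[:,0]/r,m['cy']+m['fy']*th*c[:,1]/r]
E
python3 - <<'E'
from h import *
def o(p,k,off): return (np.array(p)+.5)/k-.5+np.array(off)
X,Y=.045,.056
L=[[X,Y,.05],[X,-Y,.05],[-X,-Y,.05],[-X,Y,.05]]
top=o([[110,165],[330,195],[308,375],[85,345]],7,(335,185))
side=o([[135,370],[275,298],[412,350],[278,422]],8,(310,180))
Lb=[[X,Y,0],[-X,-Y,0],[-X,Y,0]]; sb=o([[150,457],[403,425],[278,502]],8,(310,180))
def f(p):
    return np.r_[proj('top',place(p,L))-top,proj('side',place(p,L))-side,proj('side',place(p,Lb))-sb].ravel()
r=least_squares(f,[.5,-.1,0]);print(r.x,r.fun.reshape(-1,2).round(1).tolist())
p=r.x
w=[[.026,.015,.054],[.026,-.015,.054],[.026,.015,.118],[.026,-.015,.118],[.058,0,.16]]
print(((proj('top',place(p,w))-[335,185])*7).round(),((proj('side',place(p,w))-[310,180])*8).round())
# stand
def fs(p):
    q=p[:3]
    return np.r_[proj('top',place(q,[[-.085,.146,.016],[-.085,-.146,.016],[-.051,.175,p[4]],[-.051,-.175,p[4]],[.059,-.175,p[4]]]))-o([[247,440],[668,472],[50,250],[690,300],[705,95]],6,(190,130)),
     proj('side',place(q,[[0,.158,p[3]],[0,-.158,p[3]],[-.051,.175,.354],[-.051,-.175,.354],[-.085,-.146,.016],[-.085,.146,.016]]))-o([[118,355],[388,235],[118,230],[432,110],[452,460],[220,610]],4,(185,140))].ravel()
r=least_squares(fs,[.6,.2,0,.225,.36]);print(r.x,r.fun.reshape(-1,2).round(1).tolist())
q=r.x
print(((proj('side',place(q,[[0,.158,.004],[0,-.158,.004],[0,.158,.35],[0,-.158,.35]]))-[185,140])*4).round())
E
```

```text
[ 0.47003639 -0.14823921 -0.17035597] [[1.2, 1.9], [-2.4, 1.6], [-2.0, -1.9], [1.8, -1.7], [1.7, -0.3], [0.1, 0.0], [-0.8, -0.7], [0.3, -0.4], [-0.2, -1.0], [-0.1, 0.0], [0.1, 0.1]]
[[183. 217.]
 [235. 224.]
 [194. 199.]
 [249. 207.]
 [237. 132.]] [[220. 342.]
 [254. 323.]
 [221. 236.]
 [255. 218.]
 [193. 141.]]
[ 0.6453378   0.24145142 -0.10975782  0.22553152  0.35690012] [[0.0, -1.3], [-0.2, -0.7], [-1.3, -0.3], [-1.2, 0.1], [-0.4, 1.9], [0.4, 0.2], [-0.6, -0.3], [1.1, 0.8], [-0.3, 1.0], [-0.4, -2.0], [1.0, -3.1]]
[[149. 578.]
 [395. 429.]
 [ 99. 214.]
 [377. 111.]]
```

Run:
```python
from h import *
def o(p,k,off): return (np.array(p)+.5)/k-.5+np.array(off)
X,Y=.045,.056
Lt=[[X,Y,.05],[X,-Y,.05],[-X,-Y,0],[-X,Y,0],[.075,.015,.145],[.075,-.015,.145]]
top=o([[110,168],[328,197],[308,375],[87,345],[220,100],[272,105]],7,(335,185))
L=[[X,Y,.05],[X,-Y,.05],[-X,-Y,.05],[-X,Y,.05],[X,Y,0],[-X,-Y,0],[-X,Y,0],[.026,.015,.1],[.026,-.015,.1]]
side=o([[135,370],[275,298],[412,350],[278,422],[150,457],[403,425],[278,502],[222,260],[257,245]],8,(310,180))
def f(p): return np.r_[proj('top',place(p,Lt))-top,proj('side',place(p,L))-side].ravel()
r=least_squares(f,[.5,-.1,0],loss='soft_l1');print(r.x,r.fun.reshape(-1,2).round(1).tolist())
p=r.x
s=robot.observe();R=Ro.from_rotvec(s['tcp_rot']).as_matrix();print(R.round(3))
print('handle',place(p,[[.026,0,.086]]))
```

```text
[ 0.47180484 -0.15001499 -0.17075826] [[1.7, 1.0], [-1.7, 0.9], [-3.2, -1.1], [1.2, -0.9], [-0.5, 0.3], [0.0, 0.7], [1.5, -0.6], [-0.1, -0.2], [-1.0, -0.9], [0.1, -0.6], [-0.3, -1.3], [-0.3, -0.2], [-0.1, -0.2], [0.1, 0.9], [0.0, 0.5]]
[[ 0.943  0.332 -0.001]
 [ 0.332 -0.943  0.001]
 [-0.    -0.001 -1.   ]]
handle [[ 0.49742671 -0.15443316  0.086     ]]
```

```bash
cat >> h.py <<'E'
def pose(s=None):
    s=s or robot.observe();return Ro.from_rotvec(s['tcp_rot']).as_matrix(),np.array(s['tool_pos'])
def toolR(yaw,T): # T = tilt of tool z from straight down towards +x
    return (Ro.from_euler('z',yaw)*Ro.from_euler('y',-T)).as_matrix()@np.array([[1,0,0],[0,-1,0],[0,0,-1.]])
def plan(Rt,pt,N,R0=None,p0=None,show=True):
    if R0 is None: R0,p0=pose()
    w=Ro.from_matrix(R0.T@Rt).as_rotvec()/N
    S=sum(Ro.from_rotvec(w*k).as_matrix() for k in range(N))
    v=np.linalg.solve(S,R0.T@(pt-p0))
    row=np.r_[v*1000,np.degrees(w)]
    if show:
        print(N,'rows',row.round(2).tolist(),'len',np.linalg.norm(v)*1000,'deg',np.degrees(np.linalg.norm(w)))
        P=[p0];R=R0
        for k in range(N): P.append(P[-1]+R@v);R=R@Ro.from_rotvec(w).as_matrix()
        print('via',np.round(P[::max(1,N//4)],3).tolist())
    return row
rack=np.array([.472,-.150,-.171]); stand=np.array([.6453,.2415,-.110])
HZ=.0188
E
python3 - <<'E'
from h import *
h=place(rack,[[.026,0,.086]])[0];R=toolR(rack[2],.65)
for b in (.18,.1):
  plan(R,h+R[:,2]*(HZ-b),20)
E
```

```text
20 rows [11.59, -21.76, 3.69, -0.48, 1.82, 1.41] len 24.935313220705922 deg 2.3513382573386123
via [[0.208, -0.589, 0.226], [0.233, -0.468, 0.21], [0.275, -0.351, 0.201], [0.332, -0.241, 0.202], [0.401, -0.138, 0.214]]
20 rows [12.89, -21.29, 7.53, -0.48, 1.82, 1.41] len 26.006396165633372 deg 2.3513382573386123
via [[0.208, -0.589, 0.226], [0.241, -0.469, 0.191], [0.294, -0.353, 0.165], [0.365, -0.245, 0.151], [0.449, -0.146, 0.151]]
```

Emit:
play_rows:
  increments: [91,11.6,-21.8,3.7,-0.5,1.8,1.4,91,11.6,-21.8,3.7,-0.5,1.8,1.4,91,11.6,-21.8,3.7,-0.5,1.8,1.4,91,11.6,-21.8,3.7,-0.5,1.8,1.4,91,11.6,-21.8,3.7,-0.5,1.8,1.4,91,11.6,-21.8,3.7,-0.5,1.8,1.4,91,11.6,-21.8,3.7,-0.5,1.8,1.4,91,11.6,-21.8,3.7,-0.5,1.8,1.4,91,11.6,-21.8,3.7,-0.5,1.8,1.4,91,11.6,-21.8,3.7,-0.5,1.8,1.4,91,11.6,-21.8,3.7,-0.5,1.8,1.4,91,11.6,-21.8,3.7,-0.5,1.8,1.4,91,11.6,-21.8,3.7,-0.5,1.8,1.4,91,11.6,-21.8,3.7,-0.5,1.8,1.4,91,11.6,-21.8,3.7,-0.5,1.8,1.4,91,11.6,-21.8,3.7,-0.5,1.8,1.4,91,11.6,-21.8,3.7,-0.5,1.8,1.4,91,11.6,-21.8,3.7,-0.5,1.8,1.4,91,11.6,-21.8,3.7,-0.5,1.8,1.4,91,11.6,-21.8,3.7,-0.5,1.8,1.4]

```text
time: 1.82
tool_pos: [0.4016, -0.1365, 0.2119]
tcp_rot: [2.908, -0.247, 0.973]
force: [1.3, -0.3, 0.8]
grip_width: 0.0907
```

Run:
```python
from h import *
s=robot.observe();print(s['tool_pos'],s['tcp_rot'],s['joint_pos'].round(3)); R,p=pose(s); print(R.round(3))
im=camera('wrist')[:,:,::-1];cv2.imwrite('pics/w1.png',im)
im=im.copy()
for L in ([.026,.015,.054],[.026,-.015,.054],[.026,.015,.118],[.026,-.015,.118],[.058,0,.16]):
  print(wproj(place(rack,[L]),s).round(1))
```

```text
[ 0.40163716 -0.13645775  0.21190076] [ 2.90835655 -0.24699477  0.97310359] [ 0.828 -0.132 -0.514  2.528 -1.009  0.154 -0.484]
[[ 0.787 -0.172  0.592]
 [-0.131 -0.985 -0.112]
 [ 0.603  0.011 -0.798]]
[[300.1 189.7]]
[[326.2 189.8]]
[[298.  165.6]]
[[329.2 165.7]]
[[313.9 112.9]]
```

View pics/w1.png

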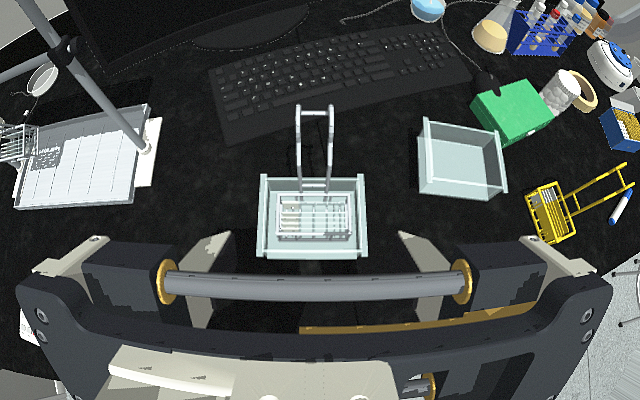

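The wrist view shows the rack's two wires rising from about (302,187) and (328,187) to the crook at (298–332,108), close to the predictions. I'll zoom in to refine.

Run:
```python
from h import *
im=cv2.imread('pics/w1.png')
c=cv2.resize(im[95:265,250:375],None,fx=4,fy=4,interpolation=cv2.INTER_CUBIC)
s=robot.observe()
for L in ([.026,.015,.046],[.026,-.015,.046],[.026,.015,.118],[.026,-.015,.118],[.058,.015,.158],[.058,-.015,.158],[-.045,.056,.05],[-.045,-.056,.05],[.045,.056,.05],[.045,-.056,.05]):
  q=(wproj(place(rack,[L]),s)[0]-[250,95]+.5)*4-.5
  cv2.circle(c,tuple(int(v) for v in q),3,(0,0,255),-1)
cv2.imwrite('pics/w1c.png',c)
```

```text
(no output)
```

View pics/w1c.png

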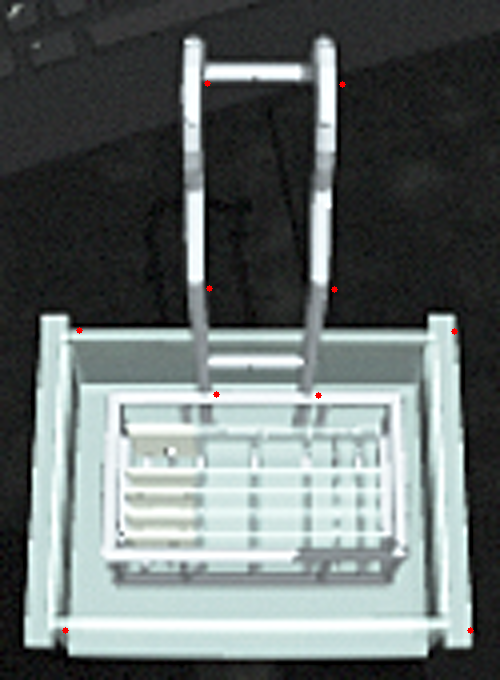

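Run:
```python
from h import *
s=robot.observe()
# time of picture pose is unchanged
L=[[.026,.015,.042],[.026,-.015,.042],[.026,.015,.118],[.026,-.015,.118],[-.026,.044,.04],[-.026,-.044,.04],[.026,.044,.04],[.026,-.044,.04]]
px=(np.array([[206,392],[306,392],[196,285],[322,285],[108,555],[405,550],[113,396],[397,394]])+.5)/4-.5+[250,95]
f=lambda p:(wproj(place(p,L),s)-px).ravel()
r=least_squares(f,rack);print(r.x,r.fun.reshape(-1,2).round(1).tolist())
p=.5*(r.x+rack); p=r.x
h=place(p,[[.026,0,.086]])[0];print(h)
R=toolR(p[2],.65)
for b,N in ((.09,6),(0,6)):
  plan(R,h+R[:,2]*(HZ-b),N)
```

```text
[ 0.47537429 -0.14737927 -0.16018557] [[-0.1, -0.2], [0.1, -0.4], [-0.1, -1.5], [-0.5, -1.7], [-0.9, 2.2], [1.4, 2.8], [-1.0, -0.5], [1.3, -0.5]]
[ 0.50104143 -0.15152631  0.086     ]
6 rows [0.49, 0.31, 14.92, 0.13, 0.01, -0.03] len 14.935560031633916 deg 0.13458400519491429
via [[0.403, -0.133, 0.212], [0.412, -0.135, 0.201], [0.422, -0.137, 0.189], [0.431, -0.139, 0.177], [0.44, -0.141, 0.166], [0.449, -0.143, 0.154], [0.459, -0.145, 0.143]]
6 rows [0.5, 0.2, 29.92, 0.13, 0.01, -0.03] len 29.928637521094625 deg 0.13458400519491429
via [[0.403, -0.133, 0.212], [0.421, -0.137, 0.189], [0.439, -0.14, 0.165], [0.458, -0.144, 0.142], [0.476, -0.147, 0.118], [0.494, -0.15, 0.095], [0.512, -0.153, 0.071]]
```

Emit:
play_rows:
  increments: [91,0.4,0.2,20,0,0,0,91,0.4,0.2,20,0,0,0,91,0.4,0.2,20,0,0,0,91,0.4,0.2,20,0,0,0,91,0.4,0.2,20,0,0,0,91,0.4,0.2,20,0,0,0,91,0.4,0.2,20,0,0,0,91,0.4,0.2,20,0,0,0,91,0,0,10,0,0,0,91,0,0,0,0,0,0]

```text
time: 2.7
tool_pos: [0.4158, -0.1515, 0.1866]
tcp_rot: [2.938, -0.225, 0.947]
force: [0.6, 0.2, -0.2]
grip_width: 0.0914
```

```bash
sed -i 's/^rack=.*; stand/rack=np.array([.4754,-.1474,-.160]); stand/' h.py
python3 - <<'E'
from h import *
s=robot.observe();print(s['tool_pos'],s['tcp_rot'],s['joint_pos'].round(3),s['force']); R,p=pose(s); 
c=place(rack,[[.026,0,.086]])[0]; print('hold to handle in tool mm',(R.T@(c-p)+[0,0,HZ])*1000)
im=camera('wrist')[:,:,::-1];cv2.imwrite('pics/w2.png',im)
im=camera('side')[:,:,::-1];cv2.imwrite('pics/s2.png',cv2.resize(im[130:270,270:440],None,fx=4,fy=4,interpolation=cv2.INTER_CUBIC))
E
```

```text
[ 0.41579869 -0.15149136  0.18656002] [ 2.93797268 -0.22486961  0.94714511] [ 1.218  0.006 -0.864  2.495 -1.317  0.118 -0.088] [ 0.6401132   0.24895573 -0.22847283]
hold to handle in tool mm [  9.68251752 -12.89091687 149.65577688]
```

View pics/w2.png

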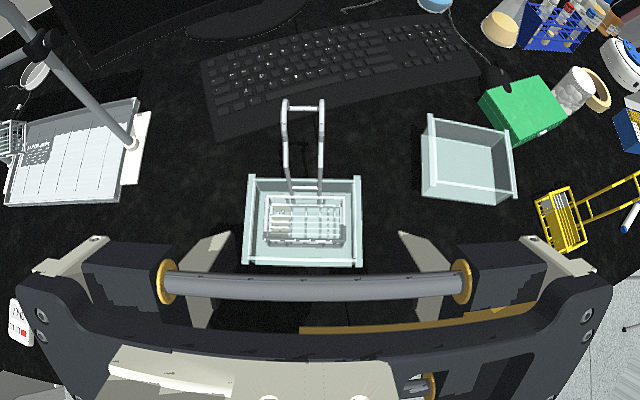

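View pics/s2.png

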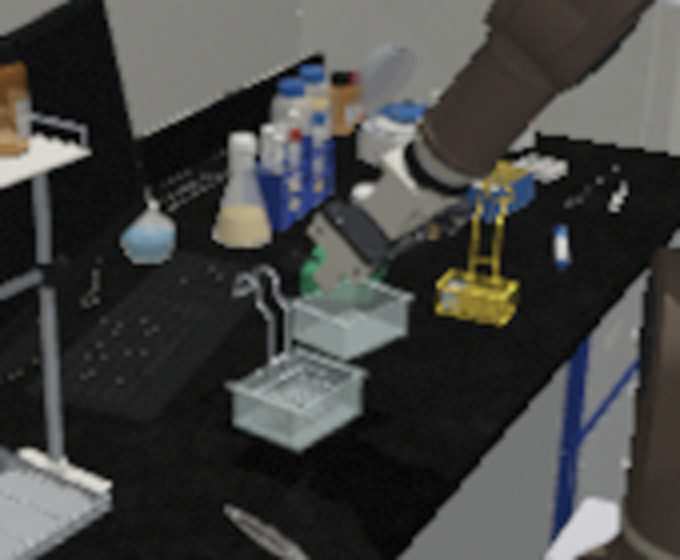

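```bash
cat > kin.py <<'E'
from h import *
import itertools
D=[([1.12940316,0.43520068,0.02493497,1.57409577,-0.01159258,1.1339903,-0.07510301],[0.20751354,-0.58900481,0.2259589],[-3.09515710,-0.529326275,6.117e-4]),
([0.828,-0.132,-0.514,2.528,-1.009,0.154,-0.484],[0.40163716,-0.13645775,0.21190076],[2.90835655,-0.24699477,0.97310359])]
Rz=lambda a:Ro.from_euler('z',a);Ry=lambda a:Ro.from_euler('y',a)
def rots(q,sg,b,c):
    A=[];R=Rz(sg[0]*q[0]+b);A.append(R);R=R*Ry(sg[1]*q[1]);A.append(R);R=R*Rz(sg[2]*q[2]);R=R*Ry(sg[3]*q[3]);A.append(R);R=R*Rz(sg[4]*q[4]);R=R*Ry(sg[5]*q[5]);A.append(R);return A,R*Rz(sg[6]*q[6]+c)
E
python3 - <<'E'
from kin import *
s=robot.observe();D.append((s['joint_pos'],s['tool_pos'],s['tcp_rot']));print(repr(s['joint_pos']),repr(s['tool_pos']),repr(s['tcp_rot']))
out=[]
for sg in itertools.product([1,-1],repeat=7):
    if sg[1]!=1: continue
    f=lambda p:np.concatenate([(rots(q,sg,p[0],p[1])[1].inv()*Ro.from_rotvec(r)).as_rotvec() for q,_,r in D])
    best=min((least_squares(f,[b,c]) for b in(0,2,4) for c in (0,2,4)),key=lambda r:r.cost)
    out.append((best.cost,sg,best.x))
out.sort(key=lambda t:t[0]);print(out[:4])
E
```

```text
array([ 1.22565436,  0.00461719, -0.87422633,  2.49500274, -1.31745198,
        0.11810556, -0.08832795]) array([ 0.41591954, -0.14982584,  0.1866604 ]) array([ 2.93874305, -0.22017486,  0.94749648])
[(np.float64(1.6030800746923056e-07), (-1, 1, -1, 1, -1, 1, -1), array([6.28340763, 1.57104117])), (np.float64(0.0758216117926757), (1, 1, -1, 1, -1, 1, 1), array([4.28276789, 2.11916045])), (np.float64(0.1714511628393461), (1, 1, -1, 1, -1, 1, -1), array([4.20005717, 1.61551389])), (np.float64(0.21350310240196338), (-1, 1, -1, 1, -1, 1, 1), array([0.08382775, 2.07538398]))]
```

Emit:
play_rows:
  increments: [91,0,0,-5,0,-3,0,91,0,0,-5,0,-4,0,91,0,0,-5,0,-4,0,91,0,0,-5,0,-4,0,91,0,0,0,0,-4,0]

```text
time: 3.22
tool_pos: [0.4195, -0.1352, 0.1954]
tcp_rot: [-3.036, 0.201, -0.777]
force: [-0.2, 0.0, 0.7]
grip_width: 0.0911
```

```bash
cat >> kin.py <<'E'
D.append(([ 1.22565436,  0.00461719, -0.87422633,  2.49500274, -1.31745198,0.11810556, -0.08832795],[ 0.41591954, -0.14982584,  0.1866604 ],[ 2.93874305, -0.22017486,  0.94749648]))
SG=(-1,1,-1,1,-1,1,-1)
E
python3 - <<'E'
from kin import *
s=robot.observe();print(repr(s['joint_pos'].tolist()),repr(s['tool_pos'].tolist()),repr(s['tcp_rot'].tolist()))
D.append((s['joint_pos'],s['tool_pos'],s['tcp_rot']))
A=[];b=[]
for q,p,r in D:
    M,_=rots(q,SG,0,np.pi/2);m=[x.as_matrix() for x in M]
    Rel=(Rz(-q[0])*Ry(q[1])*Rz(-q[2])).as_matrix()
    # h, L1 along upper arm(after q1..q2 z)+ x offsets after q3, after q4 vec, after q6 vec
    A.append(np.c_[[0,0,1],m[1][:,2],Rel[:,0],Rel[:,1],m[2],m[3]]);b.append(p)
A=np.vstack(A);b=np.concatenate(b)
x=np.linalg.lstsq(A,b,rcond=1e-4)
print(x[0].round(4),x[3].round(3),np.abs(A@x[0]-b).max())
E
```

```text
[1.1751393091516202, 0.0026769430654802625, -0.8548529942356675, 2.3766403530463163, -0.4154269929174011, 0.3016713210797084, -1.0137044813935439] [0.419507198948901, -0.13519756528574498, 0.19540712862526033] [-3.0360422923489745, 0.2014394290093312, -0.7766608193789847]
[ 0.4128  0.5749 -0.0265 -0.0252  0.0908 -0.0252  0.4939  0.0044 -0.0008
  0.4275] [3.932 3.368 3.325 0.989 0.908 0.495 0.301 0.068 0.038 0.   ] 0.004465494388212199
```

```bash
cat >> kin.py <<'E'
D.append(([1.1751393091516202, 0.0026769430654802625, -0.8548529942356675, 2.3766403530463163, -0.4154269929174011, 0.3016713210797084, -1.0137044813935439],[0.419507198948901, -0.13519756528574498, 0.19540712862526033],[-3.0360422923489745, 0.2014394290093312, -0.7766608193789847]))
E
python3 - <<'E'
from kin import *
def cols(q):
    R1=Rz(-q[0]);R2=R1*Ry(q[1]);R3=R2*Rz(-q[2]);R4=R3*Ry(q[3]);R5=R4*Rz(-q[4]);R6=R5*Ry(q[5])
    R7=R6*Rz(-q[6]+np.pi/2)
    d={}
    for i,R in enumerate([R1,R2,R3,R4,R5,R6,R7],1):
        m=R.as_matrix()
        for k,c in enumerate('xyz'): d[f'{c}{i}']=m[:,k]
    return d
def fit(names):
    A=np.vstack([np.c_[tuple(cols(q)[n] for n in names)] for q,_,_ in D]);b=np.concatenate([p for _,p,_ in D])
    x,_,_,sv=np.linalg.lstsq(A,b,rcond=None);e=(A@x-b).reshape(-1,3)
    print(names,x.round(4),'sv',sv.min().round(3),'err mm',(np.abs(e).max()*1000).round(2))
fit('z1 z2 z4 z6'.split())
fit('z1 z2 x3 x4 z4 z6'.split())
fit('z1 z2 z4 x6 z6'.split())
fit('z1 z2 y2 z4 z6'.split())
fit('z1 z2 x3 x4 z4 x6 z6'.split())
fit('z1 y1 z2 y3 y4 z4 z6'.split())
fit('z1 y1 z2 y3 z4 y5 z6'.split())
for i in '1234567':
  for c in 'xy':fit(['z1','z2','z4','z6',c+i])
E
```

```text
['z1', 'z2', 'z4', 'z6'] [0.2858 0.4826 0.4602 0.2769] sv 0.222 err mm 46.78
['z1', 'z2', 'x3', 'x4', 'z4', 'z6'] [0.2961 0.2633 0.1586 0.0143 0.4102 0.0564] sv 0.069 err mm 44.5
['z1', 'z2', 'z4', 'x6', 'z6'] [ 0.2604  0.4906  0.4126 -0.0391  0.3017] sv 0.219 err mm 46.62
['z1', 'z2', 'y2', 'z4', 'z6'] [ 0.3003  0.5457 -0.0563  0.4345  0.3839] sv 0.217 err mm 6.49
['z1', 'z2', 'x3', 'x4', 'z4', 'x6', 'z6'] [0.2943 0.2489 0.1694 0.0131 0.4089 0.003  0.0385] sv 0.051 err mm 44.37
['z1', 'y1', 'z2', 'y3', 'y4', 'z4', 'z6'] [ 0.2724 -0.0367  0.5573 -0.0083 -0.0083  0.4278  0.3704] sv 0.0 err mm 0.18
['z1', 'y1', 'z2', 'y3', 'z4', 'y5', 'z6'] [ 2.725e-01 -3.660e-02  5.576e-01 -1.650e-02  4.277e-01 -3.000e-04
  3.707e-01] sv 0.186 err mm 0.19
['z1', 'z2', 'z4', 'z6', 'x1'] [0.237  0.5061 0.3958 0.2969 0.0486] sv 0.214 err mm 48.35
['z1', 'z2', 'z4', 'z6', 'y1'] [ 0.3003  0.5457  0.4345  0.3839 -0.0563] sv 0.217 err mm 6.49
['z1', 'z2', 'z4', 'z6', 'x2'] [0.2691 0.47   0.4229 0.2687 0.0436] sv 0.222 err mm 47.85
['z1', 'z2', 'z4', 'z6', 'y2'] [ 0.3003  0.5457  0.4345  0.3839 -0.0563] sv 0.
[... 244 characters left out ...]
1 0.4943 0.2981 0.0464] sv 0.07 err mm 46.54
['z1', 'z2', 'z4', 'z6', 'y4'] [ 0.2257  0.5709  0.419   0.3394 -0.0435] sv 0.209 err mm 8.56
['z1', 'z2', 'z4', 'z6', 'x5'] [ 0.1619  0.5951  0.3842  0.3465 -0.0455] sv 0.168 err mm 47.12
['z1', 'z2', 'z4', 'z6', 'y5'] [ 0.2858  0.5803  0.414   0.4    -0.0547] sv 0.206 err mm 29.8
['z1', 'z2', 'z4', 'z6', 'x6'] [ 0.2604  0.4906  0.4126  0.3017 -0.0391] sv 0.219 err mm 46.62
['z1', 'z2', 'z4', 'z6', 'y6'] [ 0.2858  0.5803  0.414   0.4    -0.0547] sv 0.206 err mm 29.8
['z1', 'z2', 'z4', 'z6', 'x7'] [ 0.331   0.5189  0.4489  0.3571 -0.0438] sv 0.22 err mm 38.49
['z1', 'z2', 'z4', 'z6', 'y7'] [0.28   0.5048 0.4046 0.3377 0.0415] sv 0.219 err mm 44.31
```

```bash
cat >> kin.py <<'E'
PR=dict(z1=.2725,y1=-.0366,z2=.5576,y3=-.0165,z4=.4277,y5=-.0003,z6=.3707)
LO=np.array([-2.62,-.44,-1.27,.08,-1.32,.12,-2.74]);HI=np.array([2.62,2.09,1.32,2.57,4.46,2,2.74])
def fk(q):
    R1=Rz(-q[0]);R2=R1*Ry(q[1]);R3=R2*Rz(-q[2]);R4=R3*Ry(q[3]);R5=R4*Rz(-q[4]);R6=R5*Ry(q[5]);R7=R6*Rz(-q[6]+np.pi/2)
    p=np.array([0,0,PR['z1']])+R1.apply([0,PR['y1'],0])+R2.apply([0,0,PR['z2']])+R3.apply([0,PR['y3'],0])+R4.apply([0,0,PR['z4']])+R5.apply([0,PR['y5'],0])+R6.apply([0,0,PR['z6']])
    return R7,p
def ik(Rt,pt,q1,q0):
    Rt=Ro.from_matrix(Rt)
    def f(q):
        R,p=fk(np.r_[q1,q]);return np.r_[(p-pt)*5,(R.inv()*Rt).as_rotvec()]
    r=least_squares(f,np.clip(q0[1:],LO[1:]+.001,HI[1:]-.001),bounds=(LO[1:],HI[1:]),max_nfev=60)
    return (np.r_[q1,r.x],r.cost)
def scan(Rt,pt,seeds,step=.1):
    res=[]
    for q1 in np.arange(-2.6,2.61,step):
        b=min((ik(Rt,pt,q1,s) for s in seeds),key=lambda t:t[1])
        if b[1]<1e-7:
            m=np.minimum(b[0]-LO,HI-b[0]).min();res.append((m,b[0]))
    return res
E
cat > sc.py <<'E'
from kin import *
seeds=[np.array(D[0][0]),np.array([0,.3,0,1.8,0,.5,0]),np.array([0,.3,.5,1.8,2,.5,0]),np.array([0,.3,-.5,1.5,3,.5,-1.5])]
h=place(rack,[[.026,0,.086]])[0]
for T0 in (.3,.45,.6):
    R=toolR(rack[2],T0);r=scan(R,h+R[:,2]*HZ,seeds,.2);print('grasp',T0,[ (round(m,2),q.round(2).tolist()) for m,q in sorted(r,key=lambda t:-t[0])[:3]],len(r))
    for hb in (.225,):
        T=T0+.42;R=toolR(stand[2],T)
        g=place(stand,[[-.0033,-.07,hb-.0711]])[0];r=scan(R,g+R[:,2]*HZ,seeds,.2);print('  hang',T,hb,[ (round(m,2),q.round(2).tolist()) for m,q in sorted(r,key=lambda t:-t[0])[:3]],len(r))
E
time python3 sc.py
```

```text
grasp 0.3 [(np.float64(0.3), [0.8, 0.49, -0.77, 2.2, 0.93, 0.42, -2.41]), (np.float64(0.21), [-0.4, 0.47, 0.8, 2.29, -1.11, 0.42, -0.43]), (np.float64(0.2), [0.6, 0.42, -0.5, 2.21, 0.67, 0.32, -2.18])] 8
  hang 0.72 0.225 [(np.float64(0.27), [-0.6, 0.41, 0.03, 2.18, 1.68, 0.42, 2.47]), (np.float64(0.22), [-0.4, 0.42, -0.22, 2.17, 1.66, 0.52, 2.52]), (np.float64(0.19), [-0.8, 0.42, 0.29, 2.2, 1.73, 0.31, 2.39])] 8
grasp 0.45 [(np.float64(0.01), [-0.2, 0.39, 0.52, 2.4, 4.45, 0.23, 0.3]), (np.float64(0.01), [0.0, 0.37, 0.26, 2.38, 4.32, 0.13, 0.42])] 2
  hang 0.87 0.225 [(np.float64(0.34), [0.0, 0.6, -0.83, 2.23, 1.92, 0.99, 2.35]), (np.float64(0.33), [-0.2, 0.52, -0.55, 2.24, 1.94, 0.84, 2.26]), (np.float64(0.31), [-0.4, 0.47, -0.29, 2.26, 1.98, 0.73, 2.17])] 9
grasp 0.6 [(np.float64(0.08), [0.2, 0.39, 0.02, 2.49, 3.25, 0.33, 1.51]), (np.float64(0.07), [0.0, 0.4, 0.27, 2.5, 3.52, 0.37, 1.23]), (np.float64(0.05), [-0.2, 0.43, 0.54, 2.52, 3.76, 0.45, 0.99])] 5
  hang 1.02 0.225 [(np.float64(0.27), [0.0, 0.73, -0.91, 2.3, 2.09, 1.29, 2.21]), (np.float64(0.25), [-0.2, 0.62, -0.63, 2.32, 2.1, 1.12, 2.08]), (np.float64(0.24), [-0.4, 0.56, -0.36, 2.33, 2.13, 1.0, 1.97])] 8
real	0m42.358s
user	0m41.580s
sys	0m0.123s
```

```bash
cat >> kin.py <<'E'
def jac(q,e=1e-5):
    R,p=fk(q);J=np.zeros((6,7))
    for i in range(7):
        d=q.copy();d[i]+=e;R2,p2=fk(d);J[:3,i]=(p2-p)/e;J[3:,i]=(R2*R.inv()).as_rotvec()/e
    return J
def sim(q,rows,mode='ls',w=np.ones(7),lam=0,null=0,qc=None,sub=4,w_rot=1.0):
    q=np.array(q,float);tr=[q.copy()]
    Rc,pc=fk(q)
    for r in rows:
        r=np.asarray(r,float)
        pt=pc+Rc.apply(r[:3]/1000);Rt=Rc*Ro.from_rotvec(np.radians(r[3:]))
        for k in range(sub):
            f=1/(sub-k);R,p=fk(q)
            dx=np.r_[(pt-p)*f,(Rt*R.inv()).as_rotvec()*f]
            J=jac(q);Wi=np.diag(1/w);Jp=Wi@J.T@np.linalg.inv(J@Wi@J.T+lam**2*np.eye(6))
            dq=Jp@dx
            if null: dq+=(np.eye(7)-Jp@J)@((qc-q)*null/sub)
            q=np.clip(q+dq,LO,HI)
        Rc,pc=fk(q);tr.append(q.copy())
    return np.array(tr)
E
cat > t.py <<'E'
from kin import *
rows=[[11.6,-21.8,3.7,-.5,1.8,1.4]]*20
print('obs',D[1][0])
for kw in (dict(),dict(lam=.05),dict(lam=.1),dict(null=.05,qc=(LO+HI)/2),dict(null=.2,qc=(LO+HI)/2),dict(null=.05,qc=np.array(D[0][0])),dict(null=.2,qc=np.array(D[0][0]))):
    t=sim(D[0][0],rows,**kw);print({k:v for k,v in kw.items() if k!='qc'},t[-1].round(3),fk(t[-1])[1].round(3))
rows=[[.4,.2,20,0,0,0]]*8+[[0,0,10,0,0,0],[0]*6]
print('obs',D[2][0]);print(sim(D[1][0],rows)[-1].round(3))
rows=[[0,0,-5,0,-3,0]]+[[0,0,-5,0,-4,0]]*3+[[0,0,0,0,-4,0]]
print('obs',D[3][0]);print(sim(D[2][0],rows)[-1].round(3))
E
python3 t.py
```

```text
obs [0.828, -0.132, -0.514, 2.528, -1.009, 0.154, -0.484]
{} [ 0.821 -0.132 -0.502  2.528 -0.994  0.159 -0.495] [ 0.4   -0.137  0.211]
{'lam': 0.05} [ 0.833 -0.137 -0.494  2.52  -0.97   0.18  -0.505] [ 0.399 -0.141  0.214]
{'lam': 0.1} [ 0.861 -0.15  -0.462  2.498 -0.92   0.239 -0.512] [ 0.397 -0.151  0.223]
{'null': 0.05} [ 0.55  -0.142 -0.275  2.543 -0.765  0.127 -0.743] [ 0.4   -0.137  0.212]
{'null': 0.2} [ 0.288 -0.159 -0.052  2.558 -0.393  0.12  -1.128] [ 0.397 -0.134  0.209]
{'null': 0.05} [ 0.804 -0.133 -0.488  2.529 -0.982  0.157 -0.508] [ 0.4   -0.137  0.211]
{'null': 0.2} [ 0.778 -0.133 -0.466  2.53  -0.964  0.154 -0.528] [ 0.4   -0.137  0.211]
obs [1.22565436, 0.00461719, -0.87422633, 2.49500274, -1.31745198, 0.11810556, -0.08832795]
[ 1.192  0.837 -1.27   2.57  -1.32   0.12   1.603]
obs [1.1751393091516202, 0.0026769430654802625, -0.8548529942356675, 2.3766403530463163, -0.4154269929174011, 0.3016713210797084, -1.0137044813935439]
[ 1.15   0.058 -0.897  2.216  0.034  0.6   -1.488]
```

```bash
cat > t2.py <<'E'
from kin import *
VL=.7*np.array([2.22,2.22,3.01,3.01,3.14,3.14,3.14])/12
FL=np.diag([-1,-1,1.])
def run(q,Rt,pt,N,name,quiet=False):
    R0,p0=fk(q);row=plan(Rt,pt,N,R0.as_matrix(),p0,show=False)
    t=sim(q,[row]*N);e=fk(t[-1]);m=np.minimum(t-LO,HI-t).min()
    v=(np.abs(np.diff(t,axis=0))/VL).max()
    if not quiet: print(name,'q',t[-1].round(2).tolist(),'marg %.2f v %.2f err %.1fmm'%(m,v,1000*np.linalg.norm(e[1]-pt)),row.round(1).tolist())
    return t[-1],m
if __name__=='__main__':
    q0=np.array(robot.observe()['joint_pos']);_,p0=fk(q0);print(q0.round(3),p0)
    h=place(rack,[[.026,0,.086]])[0]
    g=place(stand,[[-.0033,-.07,.225-.0711]])[0]
    for T0,T in ((.3,.8),(.4,.85),(.5,.95)):
        print('T0',T0)
        Ra=toolR(rack[2],T0)
        # half roll in two parts
        q,_=run(q0,Ra@Rz(-np.pi/2).as_matrix(),h-.17*Ra[:,2],18,'roll1')
        q,_=run(q,Ra@Rz(-np.pi).as_matrix(),h-.16*Ra[:,2],18,'roll2')
        Rg=Ra@FL
        q,_=run(q,Rg,h+HZ*Rg[:,2],12,'grasp')
        q,_=run(q,Rg,h+HZ*Rg[:,2]+[0,0,.13],10,'lift')
        Rh=toolR(stand[2],T)@FL
        pre=place(stand,[[-.12,-.07,.225-.0711+.03]])[0]
        q,_=run(q,Rh,pre+Rh[:,2]*HZ,20,'pre')
        q,_=run(q,Rh,g+Rh[:,2]*HZ+[0,0,.03],10,'over')
        q,_=run(q,Rh,g+Rh[:,2]*HZ,10,'hang')
        q,_=run(q,Rh,g+Rh[:,2]*(HZ-.12),10,'back')
E
python3 t2.py
```

```text
[ 1.175  0.003 -0.855  2.377 -0.415  0.302 -1.014] [ 0.41955084 -0.13515465  0.19556236]
T0 0.3
roll1 q [1.11, 0.08, -0.92, 2.08, 0.08, 0.72, -0.01] marg 0.18 v 0.46 err 0.2mm [2.2, 2.2, -2.0, 0.4, -0.6, -4.9]
roll2 q [1.29, 0.15, -1.16, 2.08, 0.21, 0.71, 1.43] marg 0.11 v 0.45 err 0.0mm [0.0, 0.0, 0.6, -0.0, 0.0, -5.0]
grasp q [0.73, 0.46, -0.67, 2.2, 0.84, 0.38, 0.8] marg 0.11 v 0.41 err 0.6mm [0.0, -0.0, 14.9, 0.0, 0.0, -0.0]
lift q [1.04, 0.3, -1.0, 2.04, 0.45, 0.67, 1.19] marg 0.26 v 0.30 err 0.3mm [-3.9, -0.0, -12.4, 0.0, -0.0, 0.0]
pre q [-0.11, 0.39, -0.87, 2.36, 1.66, 0.92, -0.8] marg 0.20 v 0.90 err 1.5mm [1.6, 16.8, 0.7, -0.1, -1.4, -0.1]
over q [-0.01, 0.49, -0.77, 2.17, 1.73, 0.82, -0.61] marg 0.21 v 0.12 err 0.2mm [-8.1, -0.1, 8.5, 0.0, 0.0, -0.0]
hang q [-0.02, 0.55, -0.76, 2.19, 1.82, 0.86, -0.7] marg 0.38 v 0.05 err 0.0mm [2.2, 0.0, 2.1, -0.0, 0.0, 0.0]
back q [-0.02, 0.29, -0.86, 2.25, 1.52, 0.82, -0.55] marg 0.32 v 0.21 err 0.1mm [-0.0, -0.0, -12.0, 0.0, 0.0, -0.0]
T0 0.4
roll1 q [1.13, -0.02, -0.86, 2.2, -0.11, 0.56, 0.19] marg 0.18 v 0.46 err 0.1mm [1.5, 1.6, -2.
[... 1031 characters left out ...]
 -0.0, -0.0, -5.0]
grasp q [0.16, 0.36, 0.07, 2.44, 0.47, 0.12, 1.15] marg 0.00 v 0.75 err 115.1mm [0.0, -0.0, 14.9, 0.0, -0.0, 0.0]
lift q [0.54, 0.12, -0.36, 2.24, 0.09, 0.29, 1.53] marg 0.00 v 0.31 err 0.3mm [-15.4, 3.2, -12.3, -0.6, -1.5, 0.0]
pre q [-0.59, 0.37, -0.4, 2.47, 1.85, 0.96, -1.14] marg 0.02 v 2.19 err 2.3mm [1.7, 16.8, 0.3, -0.1, -1.3, -0.1]
over q [-0.43, 0.44, -0.29, 2.29, 2.01, 0.8, -1.02] marg 0.10 v 0.15 err 0.2mm [-6.7, -0.2, 9.6, 0.0, 0.0, -0.0]
hang q [-0.42, 0.51, -0.3, 2.3, 2.08, 0.86, -1.11] marg 0.27 v 0.05 err 0.0mm [2.4, 0.0, 1.7, -0.0, 0.0, 0.0]
back q [-0.55, 0.28, -0.36, 2.41, 1.77, 0.86, -0.97] marg 0.16 v 0.20 err 0.1mm [-0.0, -0.0, -12.0, 0.0, -0.0, -0.0]
```

```bash
cat > t3.py <<'E'
from t2 import *
q0=np.array(robot.observe()['joint_pos'])
for T0 in (.33,.36,.38):
  for hz in (.086,.092,.098):
    h=place(rack,[[.026,0,hz]])[0];T=T0+.42
    rel=Ry(-.42).apply([.026-.058,0,hz-.004-.1456])
    g=place(stand,[[rel[0],-.068,.225+rel[2]]])[0]
    Ra=toolR(rack[2],T0);R3=toolR(rack[2],.25)
    print('T0',T0,hz,rel.round(4), 'bar in tool x %.1f z %.1f'%(-1000*(rel[0]*np.cos(T)+rel[2]*np.sin(T)),-1000*(rel[0]*np.sin(T)-rel[2]*np.cos(T))))
    ms=[]
    q,m=run(q0,R3@Rz(-np.pi/2).as_matrix(),h-.17*Ra[:,2],18,'roll1',1);ms.append(m)
    q,m=run(q,R3@Rz(-np.pi).as_matrix(),h-.16*Ra[:,2],18,'roll2',1);ms.append(m)
    Rg=Ra@FL
    q,m=run(q,Rg,h+HZ*Rg[:,2],12,'grasp');ms.append(m)
    q,m=run(q,Rg,h+HZ*Rg[:,2]+[0,0,.13],10,'lift',1);ms.append(m)
    Rh=toolR(stand[2],T)@FL
    q,m=run(q,Rh,place(stand,[[-.12,-.07,.225-.0711+.03]])[0]+Rh[:,2]*HZ,20,'pre',0);ms.append(m)
    q,m=run(q,Rh,g+Rh[:,2]*HZ+[0,0,.03],10,'over',1);ms.append(m)
    q,m=run(q,Rh,g+Rh[:,2]*HZ,10,'hang',1);ms.append(m)
    q,m=run(q,Rh,g+Rh[:,2]*(HZ-.12),10,'back',1);ms.append(m)
    print(np.round(ms,2))
E
python3 t3.py
```

```text
T0 0.33 0.086 [-0.0033  0.     -0.0711] bar in tool x 50.9 z -49.8
grasp q [0.73, 0.45, -0.67, 2.23, 0.93, 0.34, 0.71] marg 0.07 v 0.43 err 0.7mm [-0.6, -0.0, 14.9, 0.0, -0.4, -0.0]
pre q [-0.06, 0.37, -0.89, 2.33, 1.59, 0.87, -0.7] marg 0.22 v 0.78 err 1.2mm [1.7, 16.8, 0.7, -0.1, -1.2, -0.1]
[0.18 0.07 0.07 0.22 0.22 0.24 0.42 0.37]
T0 0.33 0.092 [-0.0057  0.     -0.0656] bar in tool x 48.9 z -44.1
grasp q [0.74, 0.44, -0.67, 2.22, 0.89, 0.35, 0.76] marg 0.09 v 0.42 err 0.7mm [-0.6, -0.0, 14.9, 0.0, -0.4, -0.0]
pre q [-0.06, 0.37, -0.88, 2.33, 1.59, 0.87, -0.7] marg 0.23 v 0.80 err 1.2mm [1.8, 16.8, 1.0, -0.1, -1.2, -0.1]
[0.18 0.09 0.09 0.23 0.23 0.24 0.42 0.37]
T0 0.33 0.098 [-0.0082  0.     -0.0602] bar in tool x 47.0 z -38.4
grasp q [0.74, 0.43, -0.68, 2.22, 0.84, 0.35, 0.8] marg 0.12 v 0.42 err 0.7mm [-0.6, -0.0, 14.9, 0.0, -0.4, -0.0]
pre q [-0.07, 0.37, -0.88, 2.33, 1.59, 0.87, -0.7] marg 0.23 v 0.82 err 1.3mm [2.0, 16.8, 1.2, -0.1, -1.2, -0.1]
[0.18 0.12 0.12 0.23 0.23 0.24 0.42 0.37]
T0 0.36 0.086 [-0.0033  0.     -0.0711] bar in tool x 52.4 z -48.3
grasp q [0.67, 0.43, -0
[... 1228 characters left out ...]
1  0.1  0.19 0.21 0.39 0.32]
T0 0.38 0.092 [-0.0057  0.     -0.0656] bar in tool x 51.1 z -41.6
grasp q [0.63, 0.4, -0.53, 2.27, 0.97, 0.23, 0.67] marg 0.11 v 0.65 err 1.0mm [-1.0, -0.0, 14.9, 0.0, -0.6, -0.0]
pre q [-0.09, 0.39, -0.89, 2.36, 1.66, 0.93, -0.8] marg 0.20 v 0.93 err 1.4mm [1.9, 16.8, 0.8, -0.1, -1.2, -0.1]
[0.18 0.13 0.11 0.11 0.2  0.21 0.38 0.32]
T0 0.38 0.098 [-0.0082  0.     -0.0602] bar in tool x 48.9 z -36.0
grasp q [0.64, 0.39, -0.54, 2.27, 0.91, 0.24, 0.72] marg 0.12 v 0.62 err 1.0mm [-1.0, -0.0, 14.9, 0.0, -0.6, -0.0]
pre q [-0.1, 0.39, -0.88, 2.36, 1.66, 0.93, -0.8] marg 0.20 v 0.94 err 1.5mm [2.0, 16.8, 1.1, -0.1, -1.2, -0.1]
[0.18 0.15 0.12 0.12 0.2  0.21 0.38 0.32]
```

```bash
cat > t4.py <<'E'
from t2 import *
q0=np.array(robot.observe()['joint_pos']);T0=.36
h=place(rack,[[.026,0,.094]])[0];Ra=toolR(rack[2],T0);R3=toolR(rack[2],.25)
q,m=run(q0,R3@Rz(-np.pi/2).as_matrix(),h-.17*Ra[:,2],18,'roll1')
q,m=run(q,R3@Rz(-np.pi).as_matrix(),h-.16*Ra[:,2],18,'roll2')
E
python3 t4.py
```

```text
roll1 q [1.1, 0.08, -0.92, 2.05, 0.08, 0.79, -0.02] marg 0.18 v 0.48 err 0.3mm [1.9, 1.8, -2.5, 0.5, -0.7, -4.9]
roll2 q [1.28, 0.16, -1.15, 2.05, 0.2, 0.79, 1.44] marg 0.12 v 0.46 err 0.0mm [-0.0, 0.1, 0.6, -0.0, 0.0, -5.0]
```

Emit:
play_rows:
  increments: [91,1.9,1.8,-2.5,0.5,-0.7,-4.9,91,1.9,1.8,-2.5,0.5,-0.7,-4.9,91,1.9,1.8,-2.5,0.5,-0.7,-4.9,91,1.9,1.8,-2.5,0.5,-0.7,-4.9,91,1.9,1.8,-2.5,0.5,-0.7,-4.9,91,1.9,1.8,-2.5,0.5,-0.7,-4.9,91,1.9,1.8,-2.5,0.5,-0.7,-4.9,91,1.9,1.8,-2.5,0.5,-0.7,-4.9,91,1.9,1.8,-2.5,0.5,-0.7,-4.9,91,1.9,1.8,-2.5,0.5,-0.7,-4.9,91,1.9,1.8,-2.5,0.5,-0.7,-4.9,91,1.9,1.8,-2.5,0.5,-0.7,-4.9,91,1.9,1.8,-2.5,0.5,-0.7,-4.9,91,1.9,1.8,-2.5,0.5,-0.7,-4.9,91,1.9,1.8,-2.5,0.5,-0.7,-4.9,91,1.9,1.8,-2.5,0.5,-0.7,-4.9,91,1.9,1.8,-2.5,0.5,-0.7,-4.9,91,1.9,1.8,-2.5,0.5,-0.7,-4.9]

```text
time: 4.72
tool_pos: [0.4423, -0.1417, 0.2529]
tcp_rot: [2.233, 1.908, 0.254]
force: [-0.1, -0.3, -0.3]
grip_width: 0.0912
```

```bash
cat > t4.py <<'E'
from t2 import *
q0=np.array(robot.observe()['joint_pos']);T0=.36;print(q0.round(2))
h=place(rack,[[.026,0,.094]])[0];Ra=toolR(rack[2],T0);R3=toolR(rack[2],.25)
q,m=run(q0,R3@Rz(-np.pi).as_matrix(),h-.16*Ra[:,2],18,'roll2')
Rg=Ra@FL;q,m=run(q,Rg,h+HZ*Rg[:,2],12,'grasp')
E
python3 t4.py
```

```text
[ 1.11  0.08 -0.92  2.05  0.07  0.78  0.  ]
roll2 q [1.27, 0.15, -1.14, 2.05, 0.2, 0.79, 1.44] marg 0.13 v 0.45 err 0.0mm [-0.1, 0.0, 0.5, 0.0, 0.0, -5.0]
grasp q [0.68, 0.41, -0.59, 2.25, 0.91, 0.28, 0.73] marg 0.13 v 0.53 err 0.9mm [-0.9, -0.0, 14.9, 0.0, -0.5, -0.0]
```

Emit:
play_rows:
  increments: [91,0,0,0.5,0,0,-5,91,0,0,0.5,0,0,-5,91,0,0,0.5,0,0,-5,91,0,0,0.5,0,0,-5,91,0,0,0.5,0,0,-5,91,0,0,0.5,0,0,-5,91,0,0,0.5,0,0,-5,91,0,0,0.5,0,0,-5,91,0,0,0.5,0,0,-5,91,0,0,0.5,0,0,-5,91,0,0,0.5,0,0,-5,91,0,0,0.5,0,0,-5,91,0,0,0.5,0,0,-5,91,0,0,0.5,0,0,-5,91,0,0,0.5,0,0,-5,91,0,0,0.5,0,0,-5,91,0,0,0.5,0,0,-5,91,0,0,0.5,0,0,-5,91,0,0,0,0,0,0]

```text
time: 6.3
tool_pos: [0.4445, -0.1421, 0.244]
tcp_rot: [0.226, 2.873, -0.022]
force: [0.9, -0.0, 0.2]
grip_width: 0.0913
```

```bash
cat > t4.py <<'E'
from t2 import *
s=robot.observe();q0=np.array(s['joint_pos']);T0=.36;print(q0.round(2))
h=place(rack,[[.026,0,.094]])[0];Ra=toolR(rack[2],T0)
Rg=Ra@FL;q,m=run(q0,Rg,h-.07*Rg[:,2],7,'pre');q,m=run(q,Rg,h+HZ*Rg[:,2],8,'grasp')
im=camera('wrist')[:,:,::-1].copy()
cv2.imwrite('pics/w3.png',im)
E
python3 t4.py
```

```text
[ 1.28  0.14 -1.13  2.06  0.17  0.77  1.48]
pre q [1.01, 0.27, -0.92, 2.21, 0.51, 0.45, 1.13] marg 0.14 v 0.39 err 0.4mm [-0.9, -0.1, 12.9, 0.1, -0.8, 0.0]
grasp q [0.66, 0.41, -0.57, 2.25, 0.89, 0.27, 0.75] marg 0.15 v 0.35 err 0.2mm [-0.0, -0.1, 11.1, 0.0, -0.0, 0.0]
```

View pics/w3.png

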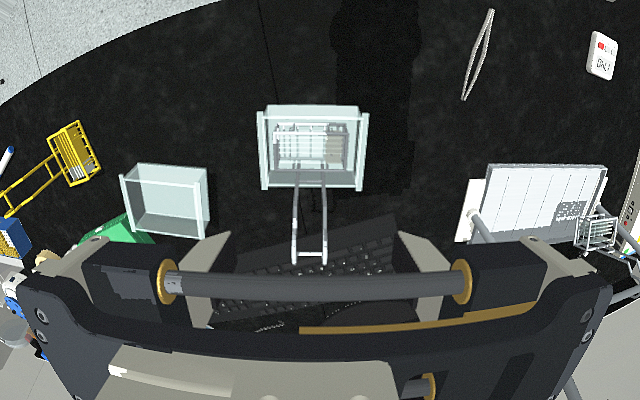

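Run:
```python
from h import *
im=cv2.imread('pics/w3.png');s=robot.observe()
c=cv2.resize(im[100:270,250:375],None,fx=4,fy=4,interpolation=cv2.INTER_CUBIC)
for L in ([.026,.015,.046],[.026,-.015,.046],[.026,.015,.118],[.026,-.015,.118],[-.026,.044,.04],[-.026,-.044,.04],[.026,.044,.04],[.026,-.044,.04]):
  q=(wproj(place(rack,[L]),s)[0]-[250,100]+.5)*4-.5
  cv2.circle(c,tuple(int(v) for v in q),3,(0,0,255),-1)
cv2.imwrite('pics/w3c.png',c)
```

```text
(no output)
```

View pics/w3c.png

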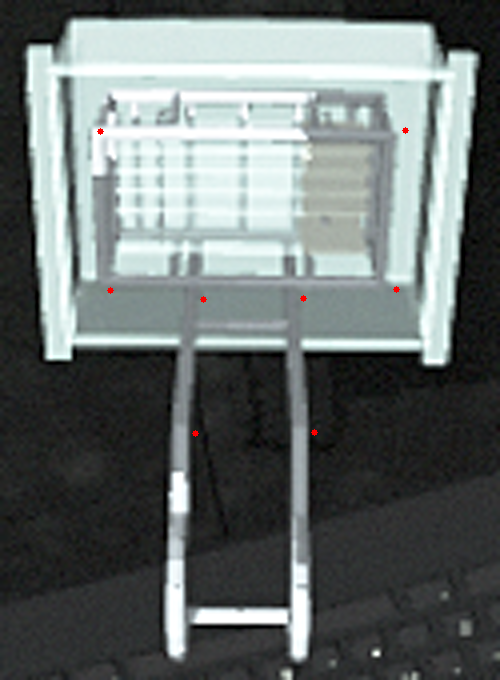

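```bash
sed -i 's/^rack=.*; stand/rack=np.array([.4742,-.149,-.163]); stand/' h.py
python3 - <<'E'
from t2 import *
s=robot.observe();q0=np.array(s['joint_pos']);T0=.36
h=place(rack,[[.026,0,.094]])[0];Ra=toolR(rack[2],T0)
Rg=Ra@FL;q,m=run(q0,Rg,h-.07*Rg[:,2],7,'pre');q,m=run(q,Rg,h+HZ*Rg[:,2],8,'grasp')
E
```

```text
pre q [1.01, 0.26, -0.92, 2.21, 0.51, 0.45, 1.13] marg 0.14 v 0.39 err 0.4mm [-0.7, -0.3, 12.9, 0.1, -0.8, -0.0]
grasp q [0.66, 0.4, -0.56, 2.25, 0.89, 0.27, 0.75] marg 0.15 v 0.35 err 0.2mm [-0.0, -0.1, 11.1, 0.0, -0.0, 0.0]
```

Emit:
play_rows:
  increments: [91,-0.7,-0.3,12.9,0.1,-0.8,0,91,-0.7,-0.3,12.9,0.1,-0.8,0,91,-0.7,-0.3,12.9,0.1,-0.8,0,91,-0.7,-0.3,12.9,0.1,-0.8,0,91,-0.7,-0.3,12.9,0.1,-0.8,0,91,-0.7,-0.3,12.9,0.1,-0.8,0,91,-0.7,-0.3,12.9,0.1,-0.8,0,91,0,0,11,0,0,0,91,0,0,11,0,0,0,91,0,0,11,0,0,0,91,0,0,0,0,0,0,91,0,0,0,0,0,0]

```text
time: 7.35
tool_pos: [0.4867, -0.1511, 0.1282]
tcp_rot: [0.229, 2.777, -0.047]
force: [-0.5, -0.4, -0.9]
grip_width: 0.0906
```

```bash
cat > t5.py <<'E'
from t2 import *
s=robot.observe();q0=np.array(s['joint_pos']);T0=.36;print(q0.round(3),s['force'].round(1))
h=place(rack,[[.026,0,.094]])[0];Ra=toolR(rack[2],T0)
Rg=Ra@FL;q,m=run(q0,Rg,h+HZ*Rg[:,2],5,'grasp')
im=camera('wrist')[:,:,::-1].copy()
cv2.imwrite('pics/w4.png',im)
E
python3 t5.py
```

```text
[ 0.879  0.32  -0.801  2.229  0.659  0.396  0.976] [-0.5 -0.4 -0.9]
grasp q [0.67, 0.41, -0.57, 2.25, 0.9, 0.27, 0.74] marg 0.15 v 0.34 err 0.2mm [-0.1, 0.0, 11.1, -0.1, -0.0, -0.0]
```

View pics/w4.png

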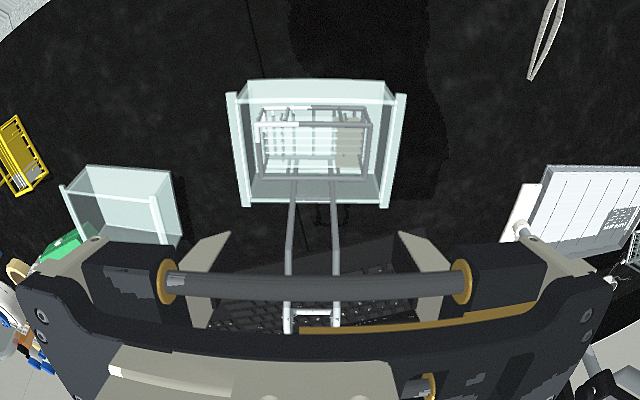

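Emit:
play_rows:
  increments: [91,0,0,11.1,0,0,0,91,0,0,11.1,0,0,0,91,0,0,11.1,0,0,0,91,0,0,11.1,0,0,0,91,0,0,11.1,0,0,0,91,0,0,0,0,0,0]

```text
time: 7.9
tool_pos: [0.5061, -0.1551, 0.0758]
tcp_rot: [0.229, 2.776, -0.048]
force: [-0.6, -0.8, -0.8]
grip_width: 0.0912
```

```bash
cat > t5.py <<'E'
from t2 import *
s=robot.observe();R,p=pose(s);print(s['joint_pos'].round(3),s['force'].round(1),s['grip_width'])
c=place(rack,[[.026,0,.094]])[0]; print('handle rel hold in tool mm',((R.T@(c-p)+[0,0,HZ])*1000).round(1),'T',np.arctan2(np.hypot(R[0,2],R[1,2]),-R[2,2]), 'yaw',np.arctan2(R[1,2],R[0,2]))
im=camera('wrist')[:,:,::-1];cv2.imwrite('pics/w5.png',im)
im=camera('side')[:,:,::-1];cv2.imwrite('pics/s5.png',cv2.resize(im[150:270,290:420],None,fx=5,fy=5,interpolation=cv2.INTER_CUBIC))
E
python3 t5.py
```

```text
[ 0.664  0.407 -0.571  2.251  0.901  0.28   0.735] [-0.6 -0.8 -0.8] 0.09119529519832224
handle rel hold in tool mm [-0.3  0.7 -0.5] T 0.3571294160702825 yaw -0.1777750573128261
```

View pics/w5.png

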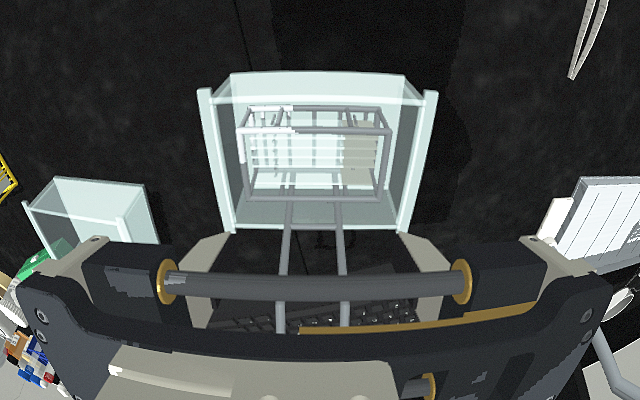

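View pics/s5.png

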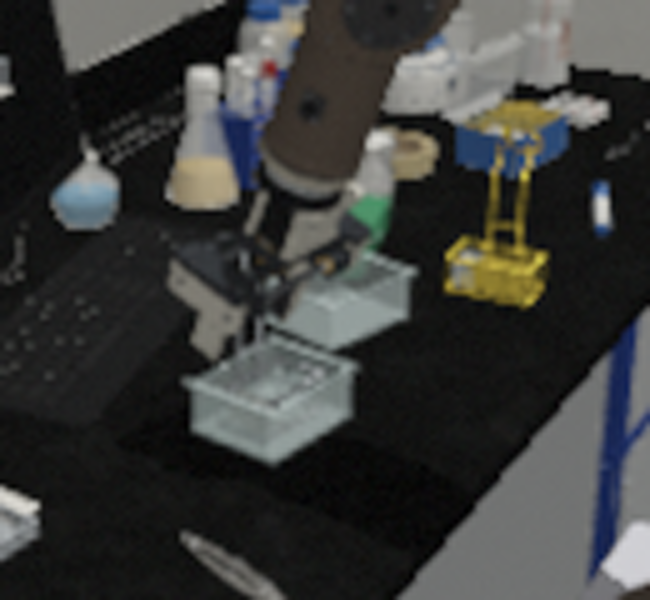

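The wires sit between the fingers, centred at about x = 314, and the fingertips are clear of the dish rim. Closing now.

Emit:
play_rows:
  increments: [60,0,0,0,0,0,0,45,0,0,0,0,0,0,40,0,0,0,0,0,0,36,0,0,0,0,0,0,30,0,0,0,0,0,0,25,0,0,0,0,0,0,20,0,0,0,0,0,0,20,0,0,0,0,0,0,20,0,0,0,0,0,0]

```text
time: 8.75
tool_pos: [0.5061, -0.155, 0.0763]
tcp_rot: [0.227, 2.776, -0.049]
force: [-1.1, -1.7, 0.3]
grip_width: 0.0358
```

```bash
cat > t5.py <<'E'
from t2 import *
s=robot.observe();R,p=pose(s);print(s['joint_pos'].round(3),s['force'].round(1),s['torque'].round(2),s['grip_width'])
q0=s['joint_pos']
Rg=R
q,m=run(q0,R,p+[0,0,.13],10,'lift')
E
python3 t5.py
```

```text
[ 0.665  0.406 -0.572  2.251  0.9    0.281  0.737] [-1.1 -1.7  0.3] [-0.19  0.28 -0.16] 0.035816622470405006
lift q [1.06, 0.26, -0.99, 2.08, 0.42, 0.59, 1.22] marg 0.16 v 0.41 err 0.3mm [-4.5, -0.1, -12.2, 0.0, -0.0, -0.0]
```

Emit:
play_rows:
  increments: [20,-1.4,0,-3.8,0,0,0,20,-2.8,0,-7.5,0,0,0,20,-4.5,-0.1,-12.2,0,0,0,20,-4.5,-0.1,-12.2,0,0,0,20,-4.5,-0.1,-12.2,0,0,0,20,-4.5,-0.1,-12.2,0,0,0,20,-4.5,-0.1,-12.2,0,0,0,20,-4.5,-0.1,-12.2,0,0,0,20,-4.5,-0.1,-12.2,0,0,0,20,-2.8,0,-7.5,0,0,0,20,-1.4,0,-3.8,0,0,0,20,0,0,0,0,0,0,20,0,0,0,0,0,0]

```text
time: 9.83
tool_pos: [0.5051, -0.1552, 0.1909]
tcp_rot: [0.228, 2.777, -0.049]
force: [-0.6, -0.1, -4.1]
grip_width: 0.0335
```

```bash
cat > t5.py <<'E'
from t2 import *
s=robot.observe();R,p=pose(s);print(s['joint_pos'].round(3),s['force'].round(1),s['torque'].round(2),s['grip_width'],p)
im=camera('wrist')[:,:,::-1];cv2.imwrite('pics/w6.png',im)
im=camera('side')[:,:,::-1];cv2.imwrite('pics/s6.png',cv2.resize(im[130:270,180:420],None,fx=3,fy=3,interpolation=cv2.INTER_CUBIC))
E
python3 t5.py
```

```text
[ 1.026  0.274 -0.958  2.107  0.467  0.558  1.174] [-0.6 -0.1 -4.1] [ 0.18  0.44 -0.01] 0.033452821400130915 [ 0.50509101 -0.15518179  0.19089161]
```

View pics/w6.png

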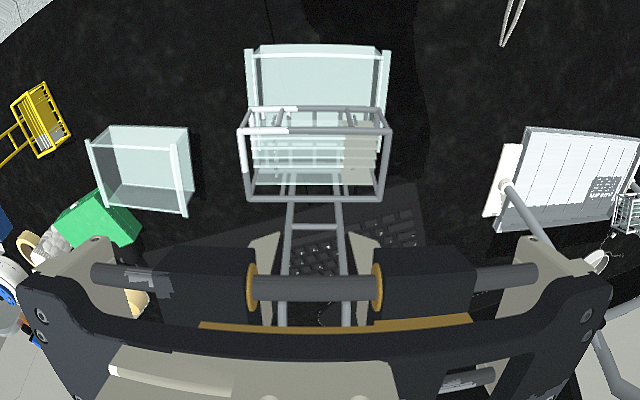

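View pics/s6.png

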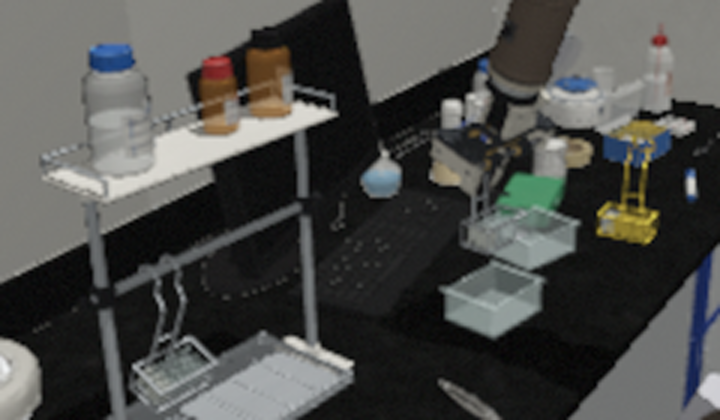

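The rack is held at about 4.1 N, or roughly 0.42 kg. It is clear of the dish, with no slip seen in the wrist view (basket edge still at rows 195–200). Next, the approach pose in front of the bar.

```bash
cat > t6.py <<'E'
from t2 import *
TG=.357; SL=.42; HL=np.array([.026,0,.090])
def tooltgt(dx,dy,dz,hb=.225,sl=SL,st=None):
    st=stand if st is None else st
    rel=Ry(-sl).apply(HL-[.058,0,.1456])
    g=place(st,[[rel[0]+dx,dy,hb+rel[2]+dz]])[0]
    R=toolR(st[2],TG+sl)@FL
    return R,g+R[:,2]*HZ
E
python3 - <<'E'
from t6 import *
s=robot.observe();q0=s['joint_pos']
for N in (24,30):
    R,p=tooltgt(-.13,-.068,.04);q,m=run(q0,R,p,N,'pre');print(p)
    R,p=tooltgt(0,-.068,.04);q,m=run(q,R,p,12,'over')
    R,p=tooltgt(0,-.068,0);q,m=run(q,R,p,12,'seat')
R0,p0=pose();R,p=tooltgt(-.13,-.068,.04);plan(R,p,24)
E
```

```text
pre q [-0.09, 0.32, -0.9, 2.35, 1.55, 0.89, -0.72] marg 0.21 v 0.68 err 1.0mm [1.4, 14.2, -0.7, -0.1, -1.0, -0.1]
[0.51521482 0.18745388 0.18777914]
over q [0.02, 0.45, -0.79, 2.14, 1.63, 0.8, -0.51] marg 0.22 v 0.11 err 0.2mm [-7.7, -0.0, 7.7, 0.0, 0.0, -0.0]
seat q [-0.01, 0.53, -0.77, 2.17, 1.76, 0.84, -0.63] marg 0.40 v 0.06 err 0.0mm [2.3, 0.0, 2.4, -0.0, 0.0, 0.0]
pre q [-0.09, 0.32, -0.9, 2.35, 1.55, 0.89, -0.71] marg 0.21 v 0.54 err 0.8mm [1.1, 11.4, -0.6, -0.1, -0.8, -0.1]
[0.51521482 0.18745388 0.18777914]
over q [0.02, 0.45, -0.79, 2.14, 1.63, 0.8, -0.51] marg 0.22 v 0.11 err 0.2mm [-7.7, -0.0, 7.6, 0.0, 0.0, -0.0]
seat q [-0.01, 0.53, -0.78, 2.17, 1.76, 0.84, -0.63] marg 0.40 v 0.06 err 0.0mm [2.3, 0.0, 2.4, -0.0, 0.0, 0.0]
24 rows [1.38, 14.19, -0.73, -0.08, -1.0, -0.1] len 14.277962789628942 deg 1.0133125793015698
via [[0.505, -0.155, 0.191], [0.509, -0.069, 0.191], [0.512, 0.016, 0.191], [0.514, 0.102, 0.19], [0.515, 0.187, 0.188]]
```

Emit:
play_rows:
  increments: [20,0.7,7.1,-0.3,0,-0.5,0,20,1.4,14.2,-0.7,-0.1,-1,-0.1,20,1.4,14.2,-0.7,-0.1,-1,-0.1,20,1.4,14.2,-0.7,-0.1,-1,-0.1,20,1.4,14.2,-0.7,-0.1,-1,-0.1,20,1.4,14.2,-0.7,-0.1,-1,-0.1,20,1.4,14.2,-0.7,-0.1,-1,-0.1,20,1.4,14.2,-0.7,-0.1,-1,-0.1,20,1.4,14.2,-0.7,-0.1,-1,-0.1,20,1.4,14.2,-0.7,-0.1,-1,-0.1,20,1.4,14.2,-0.7,-0.1,-1,-0.1,20,1.4,14.2,-0.7,-0.1,-1,-0.1,20,1.4,14.2,-0.7,-0.1,-1,-0.1,20,1.4,14.2,-0.7,-0.1,-1,-0.1]

```text
time: 11.1
tool_pos: [0.5129, 0.0395, 0.1908]
tcp_rot: [0.17, 2.543, -0.044]
force: [0.2, -1.2, -3.9]
grip_width: 0.0336
```

Run:
```python
from t6 import *
s=robot.observe();q0=s['joint_pos'];print(q0.round(2),s['force'].round(1),s['grip_width'])
R,p=tooltgt(-.13,-.068,.04);q,m=run(q0,R,p,11,'pre');print(p)
```

```text
[ 0.35  0.14 -0.77  2.34  1.19  0.41 -0.  ] [ 0.2 -1.2 -3.9] 0.03355081339164535
pre q [-0.1, 0.32, -0.89, 2.35, 1.55, 0.88, -0.71] marg 0.21 v 0.57 err 0.4mm [1.3, 13.4, -0.6, -0.0, -1.0, -0.1]
[0.51521482 0.18745388 0.18777914]
```

Emit:
play_rows:
  increments: [20,1.3,13.4,-0.6,0,-1,-0.1,20,1.3,13.4,-0.6,0,-1,-0.1,20,1.3,13.4,-0.6,0,-1,-0.1,20,1.3,13.4,-0.6,0,-1,-0.1,20,1.3,13.4,-0.6,0,-1,-0.1,20,1.3,13.4,-0.6,0,-1,-0.1,20,1.3,13.4,-0.6,0,-1,-0.1,20,1.3,13.4,-0.6,0,-1,-0.1,20,1.3,13.4,-0.6,0,-1,-0.1,20,1.3,13.4,-0.6,0,-1,-0.1,20,0.7,7,-0.3,0,-0.5,0,20,0,0,0,0,0,0]

```text
time: 12.1
tool_pos: [0.5157, 0.1828, 0.1863]
tcp_rot: [0.134, 2.365, -0.061]
force: [-0.5, 0.5, -2.8]
grip_width: 0.0332
```

Run:
```python
from t6 import *
s=robot.observe();q0=s['joint_pos'];print(s['tool_pos'],q0.round(2),s['force'].round(1),s['grip_width'])
R,p=tooltgt(-.13,-.068,.04);run(q0,R,p,1,'pre')
im=camera('wrist')[:,:,::-1];cv2.imwrite('pics/w7.png',im)
im=camera('side')[:,:,::-1];cv2.imwrite('pics/s7f.png',im);cv2.imwrite('pics/s7.png',cv2.resize(im[135:300,180:360],None,fx=4,fy=4,interpolation=cv2.INTER_CUBIC))
```

```text
[0.51568631 0.18276293 0.18633128] [-0.09  0.32 -0.88  2.35  1.55  0.88 -0.71] [-0.5  0.5 -2.8] 0.03320957864830347
pre q [-0.1, 0.32, -0.89, 2.35, 1.55, 0.88, -0.71] marg 0.22 v 0.05 err 0.0mm [-0.1, 4.8, -1.7, -0.4, -0.2, -0.0]
```

View pics/w7.png

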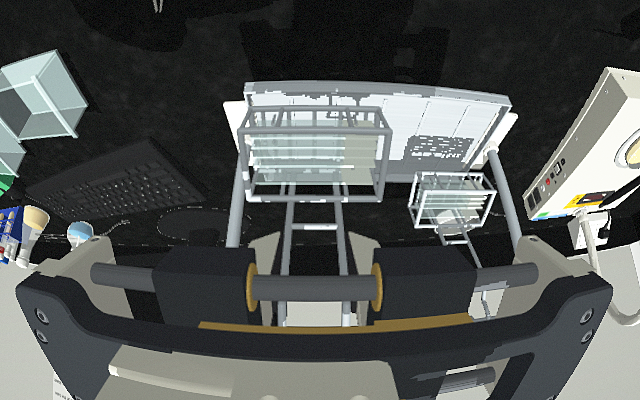

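View pics/s7.png

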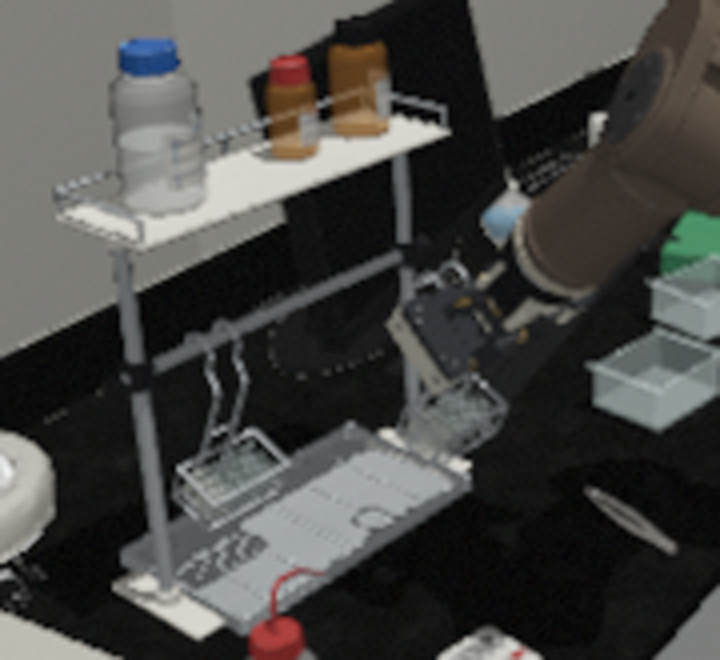

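Run:
```python
from h import *
im=cv2.imread('pics/w7.png')
cv2.imwrite('pics/w7c.png',cv2.resize(im[70:260,215:535],None,fx=2.5,fy=2.5,interpolation=cv2.INTER_CUBIC))
im=cv2.imread('pics/s7f.png')
cv2.imwrite('pics/s7c.png',cv2.resize(im[185:255,205:305],None,fx=8,fy=8,interpolation=cv2.INTER_CUBIC))
```

```text
(no output)
```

View pics/w7c.png

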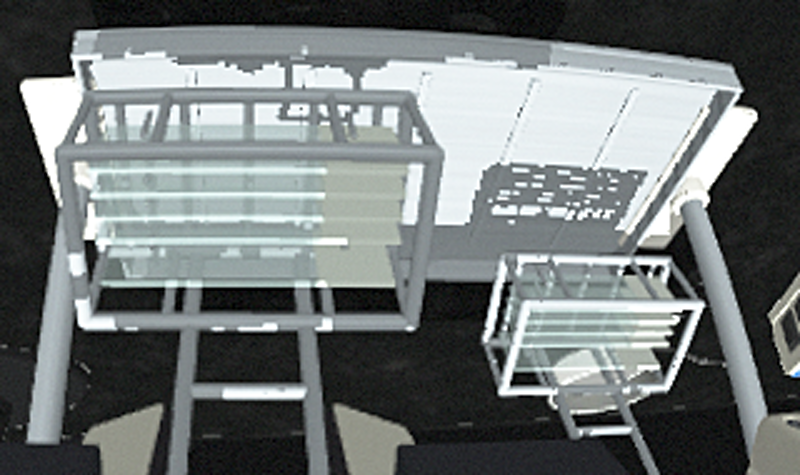

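View pics/s7c.png

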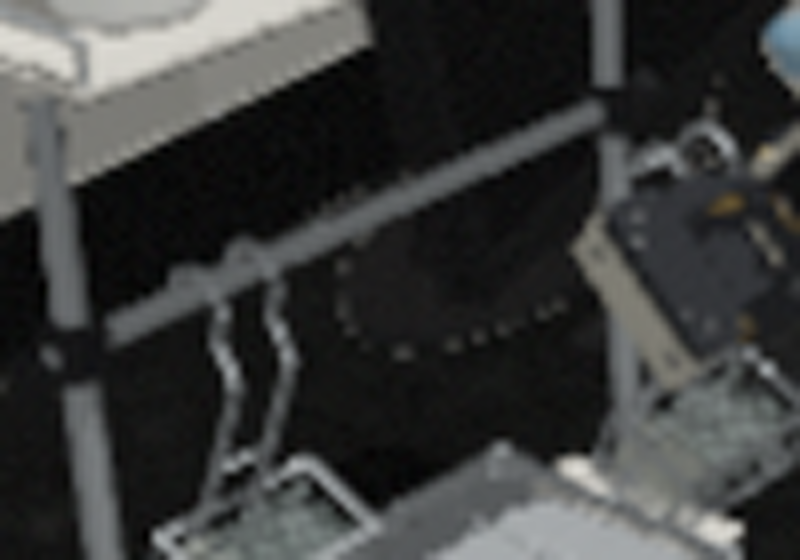

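Run:
```python
from h import *
s=robot.observe()
def o(p,k,off): return (np.array(p)+.5)/k-.5+np.array(off)
wl=[[-.085,-.146,0],[-.085,.146,0],[-.085,-.146,.016],[-.085,.146,.016],[0,.158,.006]]
wp=o([[78,30],[740,66],[85,58],[728,92],[690,192]],2.5,(215,70))
sl=[[-.051,.175,.354],[-.051,-.175,.354],[-.085,-.146,.016],[0,.158,.004],[0,-.158,.004]]
sp=o([[118,230],[432,110],[452,460],[149,578],[398,429]],4,(185,140))
bp=o([[75,342],[620,108]],8,(205,185))
tl=[[-.085,.146,.016],[-.085,-.146,.016]];tp=o([[250,440],[668,472]],6,(190,130))
def f(p):
    q=p[:3]
    return np.r_[(wproj(place(q,wl),s)-wp),proj('side',place(q,sl))-sp,1.5*(proj('side',place(q,[[0,.158,p[3]],[0,-.158,p[3]]]))-bp),proj('top',place(q,tl))-tp].ravel()
r=least_squares(f,[.645,.2415,-.11,.225],loss='soft_l1');print(r.x.round(4),r.fun.reshape(-1,2).round(1).tolist())
fw=lambda q:(wproj(place(q,wl),s)-wp).ravel()
r2=least_squares(fw,[.645,.2415,-.11]);print('wrist only',r2.x.round(4),r2.fun.reshape(-1,2).round(1).tolist())
for st in (r.x[:3],r2.x,(r.x[:3]+r2.x)/2):
    g=least_squares(lambda h:(proj('side',place(st,[[0,.158,h[0]],[0,-.158,h[0]]]))-bp).ravel(),[.22]);print(g.x,g.fun.round(1))
```

```text
[ 0.6462  0.2415 -0.1199  0.2279] [[1.4, -0.0], [-2.4, 0.4], [-3.8, -0.8], [7.4, -0.1], [-1.6, -1.6], [0.4, 0.6], [-0.2, 1.1], [-0.4, -1.8], [-0.1, 0.0], [-0.2, 0.5], [0.0, 0.6], [-1.5, -0.7], [-0.6, -1.8], [-0.5, -0.6]]
wrist only [ 0.6475  0.2415 -0.1204] [[1.7, 0.9], [-2.8, 1.2], [-3.4, 0.0], [7.0, 0.7], [-2.0, -1.0]]
[0.22788196] [ 0.   0.4 -1.  -0.5]
[0.22743264] [-0.2  0.5 -1.2 -0.4]
[0.22765737] [-0.1  0.4 -1.1 -0.4]
```

```bash
sed -i 's/^rack=\(.*\); stand=.*/rack=\1; stand=np.array([.6465,.2415,-.119])/' h.py
cat >> t6.py <<'E'
HB=.2277
def rackpose(s=None):
    R,p=pose(s); # rack rot: tool (flipped) = Rack * Ry(-TG) * D * FL
    Dm=Ry(-TG).as_matrix()@np.array([[1,0,0],[0,-1,0],[0,0,-1.]])@FL
    Rr=R@Dm.T; hold=p-R[:,2]*HZ
    return Rr,hold-Rr@HL
def instand(X):
    c,n=np.cos(stand[2]),np.sin(stand[2]);d=np.atleast_2d(X)-[stand[0],stand[1],0]
    return np.c_[c*d[:,0]+n*d[:,1],-n*d[:,0]+c*d[:,1],d[:,2]]
E
python3 - <<'E'
from t6 import *
Rr,pr=rackpose();W=lambda L:np.atleast_2d(L)@Rr.T+pr
print('crook in stand',(instand(W([.058,0,.1456]))*1000).round(1),'slant',-np.arctan2(Rr[:,0]@[0,0,-1],np.hypot(*Rr[:2,0])),'yaw',np.arctan2(Rr[1,0],Rr[0,0]))
im=cv2.imread('pics/s7f.png');c=cv2.resize(im[185:255,225:325],None,fx=8,fy=8,interpolation=cv2.INTER_CUBIC)
a=np.linspace(0,np.pi,13)
for y in(-.015,.015):
  P=[[.058+.015*np.cos(t),y,.1388+.015*np.sin(t)] for t in a]+[[.075,y,.125],[-.026,y*44/15,0],[-.026,y*44/15,.038],[.026,y*44/15,.038]]
  for u in (proj('side',W(P))-[225,185]+.5)*8-.5: cv2.circle(c,tuple(int(v) for v in u),2,(0,0,255),-1)
cv2.imwrite('pics/s7d.png',c)
wim=cv2.imread('pics/w7.png');s=robot.observe()
P=[[-.026,.044,0],[-.026,-.044,0],[-.026,.044,.038],[-.026,-.044,.038],[.026,.044,.038],[.026,-.044,.038]]
print(wproj(W(P),s).round(1).tolist())
E
```

```text
crook in stand [[-128.6  -76.   263.9]] slant 0.4172470731035669 yaw -0.11523852825293861
[[381.2, 105.0], [248.4, 105.0], [394.0, 129.2], [236.0, 129.3], [382.7, 202.2], [247.1, 202.3]]
```

View pics/s7d.png

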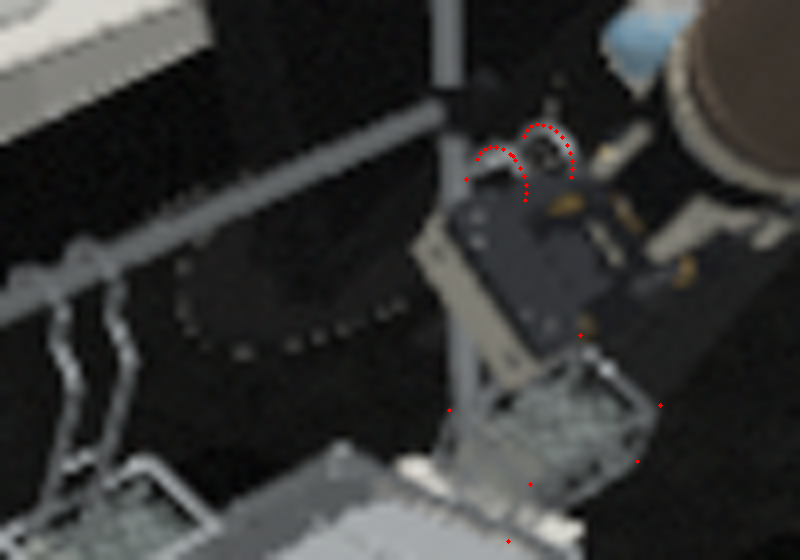

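Run:
```python
from t6 import *
s=robot.observe();q0=s['joint_pos']
R,p=tooltgt(-.128,-.047,.030,hb=HB);q,m=run(q0,R,p,5,'side')
R,p=tooltgt(-.048,-.047,.030,hb=HB);q,m=run(q,R,p,10,'near')
```

```text
side q [-0.15, 0.37, -0.88, 2.31, 1.54, 0.94, -0.74] marg 0.22 v 0.10 err 0.0mm [0.8, 5.9, 1.0, -0.0, -0.0, 0.1]
near q [-0.07, 0.44, -0.82, 2.19, 1.61, 0.87, -0.61] marg 0.26 v 0.08 err 0.1mm [-5.7, 0.0, 5.6, -0.0, -0.0, 0.0]
```

Emit:
play_rows:
  increments: [20,0.8,5.9,1,0,0,0.1,20,0.8,5.9,1,0,0,0.1,20,0.8,5.9,1,0,0,0.1,20,0.8,5.9,1,0,0,0.1,20,0.8,5.9,1,0,0,0.1,20,-3,0,3,0,0,0,20,-5.7,0,5.6,0,0,0,20,-5.7,0,5.6,0,0,0,20,-5.7,0,5.6,0,0,0,20,-5.7,0,5.6,0,0,0,20,-5.7,0,5.6,0,0,0,20,-5.7,0,5.6,0,0,0,20,-5.7,0,5.6,0,0,0,20,-5.7,0,5.6,0,0,0,20,-5.7,0,5.6,0,0,0,20,-2.7,0,2.6,0,0,0,20,0,0,0,0,0,0]

```text
time: 13.62
tool_pos: [0.6014, 0.1979, 0.1809]
tcp_rot: [0.151, 2.361, -0.062]
force: [-0.6, 1.2, -3.9]
grip_width: 0.0332
```

```bash
cat > look.py <<'E'
from t6 import *
import sys
n=sys.argv[1]
s=robot.observe();print(s['time'],s['joint_pos'].round(2),'F',s['force'].round(1),'M',s['torque'].round(2),s['grip_width'])
Rr,pr=rackpose(s);W=lambda L:np.atleast_2d(L)@Rr.T+pr
print('crook in stand',(instand(W([.058,0,.1456]))*1000).round(1),'slant',np.arcsin(Rr[2,0]),'yaw',np.arctan2(Rr[1,0],Rr[0,0]))
if 'w' in sys.argv[2]: cv2.imwrite(f'pics/w{n}.png',camera('wrist')[:,:,::-1])
if 's' in sys.argv[2]:
    im=camera('side')[:,:,::-1];cv2.imwrite(f'pics/s{n}f.png',im);c=cv2.resize(im[180:260,200:310],None,fx=7,fy=7,interpolation=cv2.INTER_CUBIC)
    if 'p' in sys.argv[2]:
        a=np.linspace(0,np.pi,13)
        for y in(-.015,.015):
          P=[[.058+.015*np.cos(t),y,.1388+.015*np.sin(t)] for t in a]+[[.075,y,.125]]
          for u in (proj('side',W(P))-[200,180]+.5)*7-.5: cv2.circle(c,tuple(int(v) for v in u),1,(0,0,255),-1)
    cv2.imwrite(f'pics/s{n}.png',c)
E
python3 look.py 8 wsp
```

```text
13.6167 [-0.07  0.44 -0.82  2.19  1.6   0.88 -0.61] F [-0.6  1.2 -3.9] M [0.27 1.26 0.02] 0.03323506020945844
crook in stand [[-46.2 -48.5 258.2]] slant 0.41956721896683935 yaw -0.12750923924226273
```

View pics/s8.png

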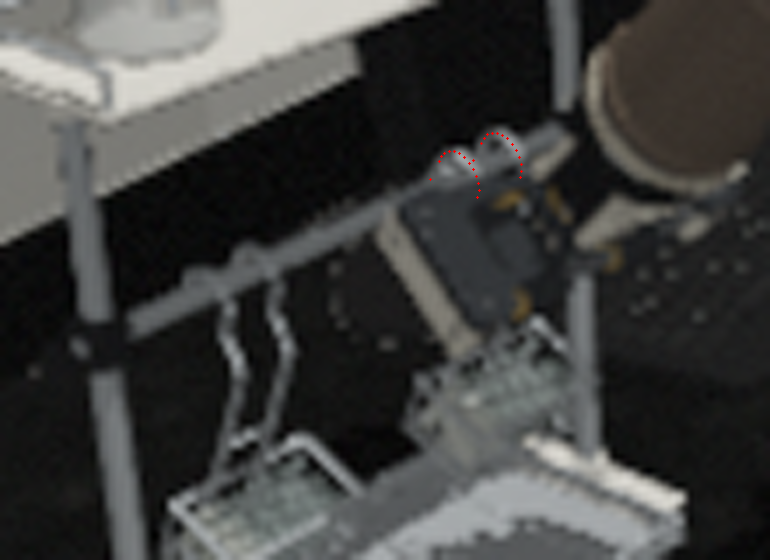

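View pics/w8.png

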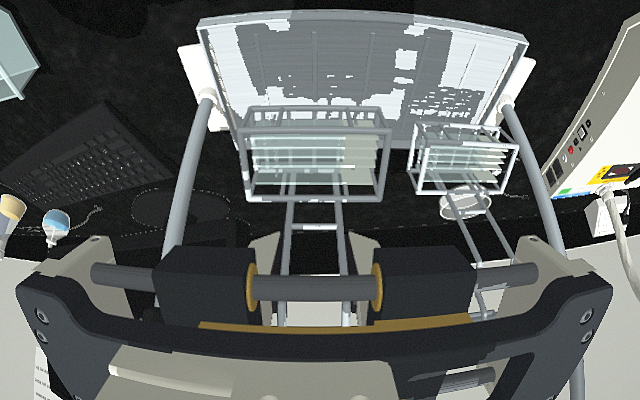

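Emit:
play_rows:
  increments: [20,-2.8,0,2.8,0,0,0.1,20,-4.3,0,4.2,0,0,0.1,20,-4.3,0,4.2,0,0,0.1,20,-4.3,0,4.2,0,0,0.1,20,-4.3,0,4.2,0,0,0,20,-4.3,0,4.2,0,0,0,20,-4.3,0,4.2,0,0,0,20,-4.3,0,4.2,0,0,0,20,0,0,0,0,0,0]

```text
time: 14.47
tool_pos: [0.6468, 0.1923, 0.1809]
tcp_rot: [0.158, 2.361, -0.058]
force: [-1.4, -0.2, -3.0]
grip_width: 0.0337
```

```bash
python3 look.py 9 wsp
```

```text
14.4667 [-0.04  0.48 -0.78  2.11  1.62  0.84 -0.53] F [-1.4 -0.2 -3. ] M [0.23 1.27 0.  ] 0.03369417915089153
crook in stand [[ -0.4 -49.1 258.1]] slant 0.4191345153742561 yaw -0.13377394254342076
```

View pics/s9.png

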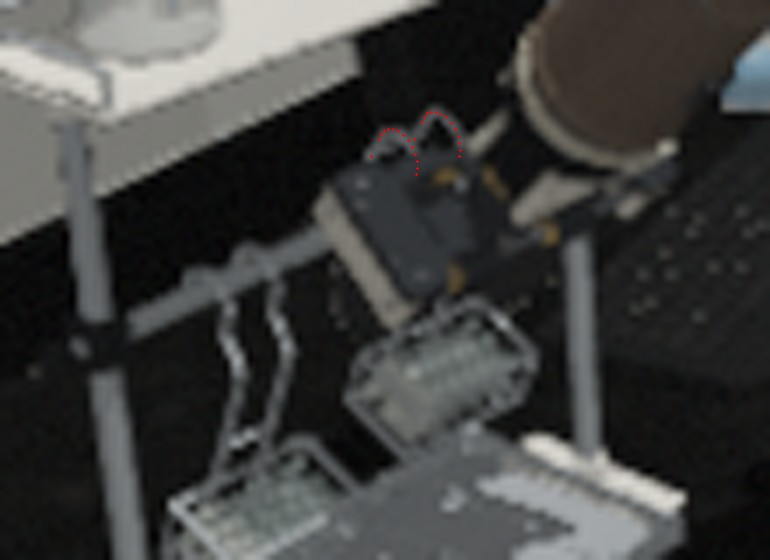

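View pics/w9.png

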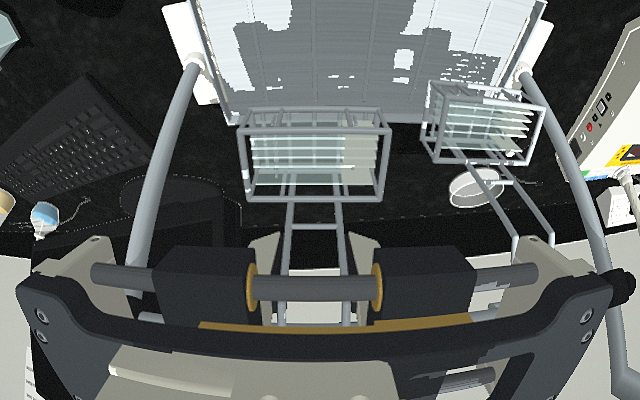

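Run:
```python
from t6 import *
s=robot.observe();q0=s['joint_pos']
R,p=tooltgt(0,-.0485,.006,hb=HB);q,m=run(q0,R,p,8,'down');
q2,m=run(q,R,p-[0,0,.01],10,'more')
print((R.T@[0,0,-1]).round(3))
```

```text
down q [-0.05, 0.53, -0.77, 2.13, 1.7, 0.86, -0.6] marg 0.44 v 0.05 err 0.0mm [2.1, 0.0, 2.3, -0.0, -0.0, -0.1]
more q [-0.06, 0.55, -0.77, 2.14, 1.73, 0.87, -0.63] marg 0.43 v 0.02 err 0.0mm [0.7, -0.0, 0.7, 0.0, -0.0, -0.0]
[0.701 0.    0.713]
```

Emit:
play_rows:
  increments: [20,2.1,0,2.3,0,0,-0.1,20,2.1,0,2.3,0,0,-0.1,20,2.1,0,2.3,0,0,-0.1,20,2.1,0,2.3,0,0,-0.1,20,2.1,0,2.3,0,0,-0.1,20,2.1,0,2.3,0,0,-0.1,20,2.1,0,2.3,0,0,-0.1,20,1,0,1,0,0,-0.1,20,0,0,0,0,0,0,20,0,0,0,0,0,0]

```text
time: 15.4
tool_pos: [0.6469, 0.1924, 0.1577]
tcp_rot: [0.141, 2.362, -0.065]
force: [0.1, -0.4, -3.0]
grip_width: 0.0333
```

```bash
python3 look.py 10 wsp
```

```text
15.4 [-0.05  0.53 -0.77  2.13  1.69  0.86 -0.59] F [ 0.1 -0.4 -3. ] M [ 0.3   1.29 -0.03] 0.033262510042692664
crook in stand [[ -0.3 -48.3 234.9]] slant 0.41912311889965376 yaw -0.1189472846662932
```

View pics/s10.png

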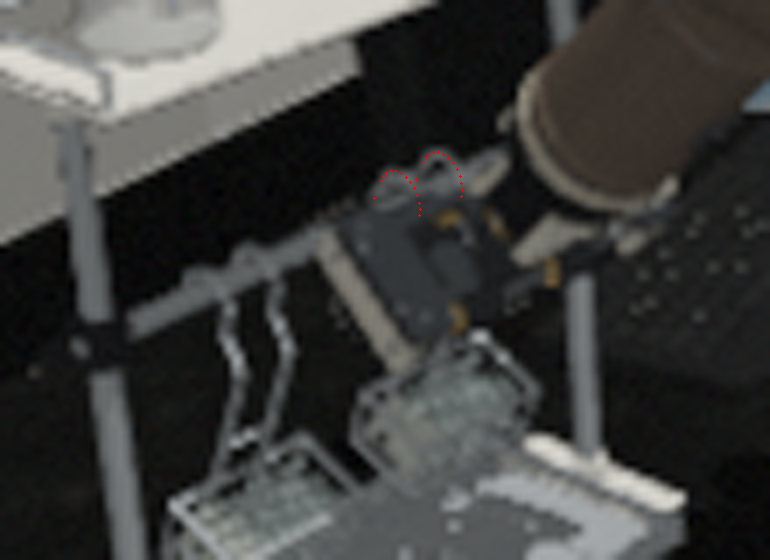

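View pics/w10.png

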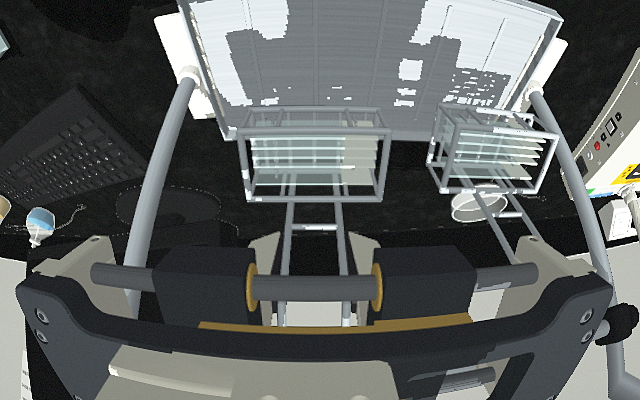

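Emit:
play_rows:
  increments: [20,0.7,0,0.7,0,0,0,20,0.7,0,0.7,0,0,0,20,0.7,0,0.7,0,0,0,20,0,0,0,0,0,0,20,0,0,0,0,0,0]

```text
time: 15.92
tool_pos: [0.6468, 0.1924, 0.1547]
tcp_rot: [0.141, 2.362, -0.065]
force: [-1.0, 0.4, -4.2]
grip_width: 0.0333
```

Emit:
play_rows:
  increments: [20,0.7,0,0.7,0,0,0,20,0,0,0,0,0,0]

```text
time: 16.08
tool_pos: [0.6468, 0.1923, 0.1537]
tcp_rot: [0.141, 2.362, -0.065]
force: [0.3, -0.3, -4.1]
grip_width: 0.0334
```

Emit:
play_rows:
  increments: [20,0.7,0,0.7,0,0,0,20,0,0,0,0,0,0]

```text
time: 16.25
tool_pos: [0.6468, 0.1923, 0.1527]
tcp_rot: [0.141, 2.362, -0.065]
force: [-0.0, 0.2, -4.2]
grip_width: 0.0338
```

Emit:
play_rows:
  increments: [20,0.7,0,0.7,0,0,0,20,0,0,0,0,0,0]

```text
time: 16.42
tool_pos: [0.6471, 0.1925, 0.1522]
tcp_rot: [0.141, 2.361, -0.065]
force: [-0.3, -0.0, -0.6]
grip_width: 0.0334
```

The bar took up the load between TCP z = 0.1527 and 0.1522, when Fz went from -4.2 to -0.6 N. That puts the bar's axis at about 0.229. I'll check the seating and compare slants with the rack already hanging.

```bash
python3 look.py 11 wsp
python3 - <<'E'
import cv2
im=cv2.imread('pics/w11.png');cv2.imwrite('pics/w11c.png',cv2.resize(im[95:270,230:575],None,fx=2.3,fy=2.3,interpolation=cv2.INTER_CUBIC))
cv2.imwrite('pics/w11d.png',cv2.resize(im[95:275,415:570],None,fx=4.5,fy=4.5,interpolation=cv2.INTER_CUBIC)[:600*2])
E
```

```text
16.4167 [-0.06  0.54 -0.77  2.14  1.7   0.87 -0.61] F [-0.3 -0.  -0.6] M [ 0.22  0.99 -0.06] 0.033435006670742326
crook in stand [[-2.000e-01 -4.820e+01  2.294e+02]] slant 0.4201809553724911 yaw -0.11903979531714255
```

View pics/w11c.png

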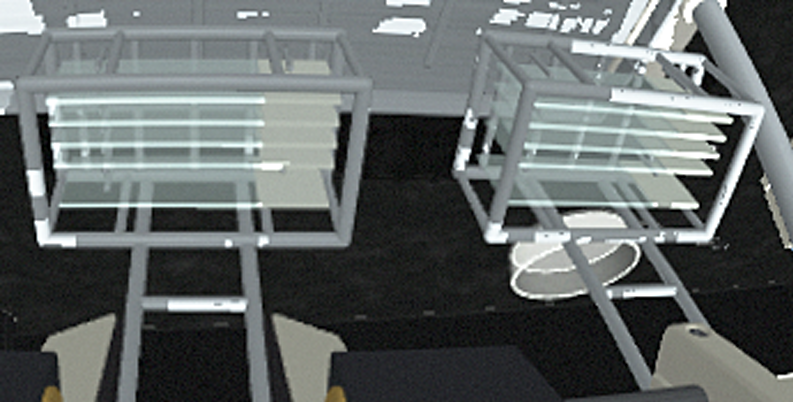

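View pics/s11.png

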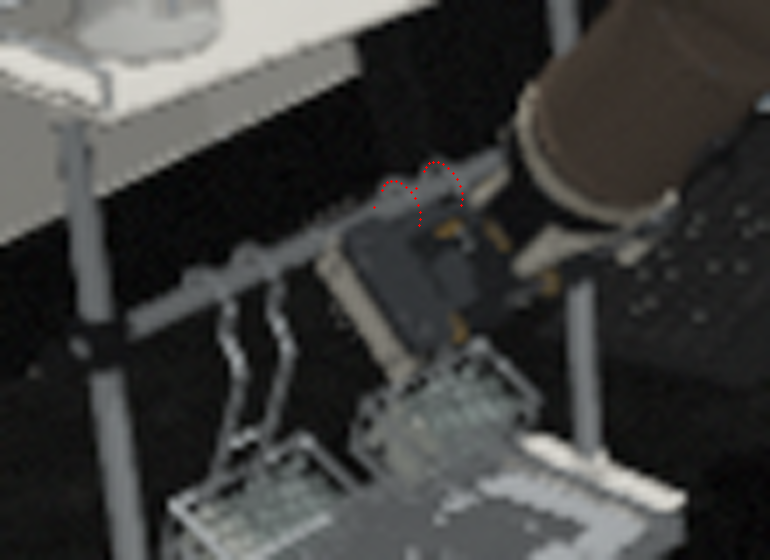

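Run:
```python
from t6 import *
s=robot.observe()
x,y,z1,z0=.0245,.0425,.0365,.0015
L=np.array([[-x,-y,z1],[-x,y,z1],[x,-y,z1],[x,y,z1],[-x,-y,z0],[-x,y,z0]])
A=np.array([[22,85],[370,85],[42,241],[348,241],[48,37],[342,37]])
B=np.array([[527,92],[763,106],[493,237],[707,239],[485,38],[703,60]])
for nm,px,y0 in (('ours',A,-.048),('hung',B,.078)):
    px=(px+.5)/2.3-.5+[230,95]
    def W(p):
        Rr=Rz(stand[2]+p[4])*Ry(-p[0]);c=place(stand,[[p[1],p[2],p[3]]])[0]
        return Rr.apply(L-[.058,0,.1456])+c
    for free in (0,1):
        f=lambda p:np.r_[(wproj(W(p),s)-px).ravel(),(0 if free else 3000)*(p[1]),(0 if free else 3000)*(p[3]-.2294),300*p[4]]
        r=least_squares(f,[.42,0,y0,.229,0]);print(nm,free,r.x.round(4),r.fun[:12].reshape(-1,2).round(1).tolist())
```

```text
ours 0 [ 4.301e-01 -0.000e+00 -4.910e-02  2.295e-01  1.000e-04] [[0.4, 0.0], [-1.0, 0.3], [1.5, 0.6], [-1.3, 0.9], [0.3, -1.2], [0.3, -1.0]]
ours 1 [ 4.464e-01 -2.800e-03 -4.910e-02  2.300e-01  1.000e-04] [[0.2, -0.5], [-0.8, -0.2], [1.1, 1.1], [-0.9, 1.4], [0.2, -1.0], [0.3, -0.7]]
hung 0 [ 4.080e-01 -1.000e-04  7.990e-02  2.294e-01  3.700e-03] [[1.9, -1.2], [-1.1, 2.4], [-1.4, 0.5], [-0.4, -0.4], [0.6, -1.0], [-0.4, 0.1]]
hung 1 [ 0.4265 -0.0031  0.0795  0.23    0.0032] [[1.7, -1.9], [-1.0, 1.8], [-1.1, 0.9], [0.2, -0.1], [0.2, -0.8], [-0.6, 0.3]]
```

Run:
```python
from t6 import *
s=robot.observe();q0=s['joint_pos']
Rr,pr=rackpose(s);c=Rr@np.array([.058,0,.1456])+pr
R0,p0=pose(s)
dR=(Rz(stand[2])*Ry(.012)*Rz(-stand[2])).as_matrix()
R=dR@R0;p=c+dR@(p0-c)
run(q0,R,p,2,'untilt')
print(((R0.T@(p-p0))*1000).round(2))
```

```text
untilt q [-0.05, 0.53, -0.77, 2.13, 1.68, 0.86, -0.59] marg 0.43 v 0.06 err 0.0mm [0.5, 0.1, -0.3, -0.0, 0.3, -0.0]
[ 0.71 -0.   -0.6 ]
```

Emit:
play_rows:
  increments: [20,0.35,0,-0.3,0,0.35,0,20,0.35,0,-0.3,0,0.35,0,20,0,0,0,0,0,0,20,0,0,0,0,0,0]

```text
time: 16.85
tool_pos: [0.6459, 0.1926, 0.1519]
tcp_rot: [0.142, 2.374, -0.064]
force: [-1.3, 0.5, -0.6]
grip_width: 0.0335
```

```bash
python3 look.py 12 n
```

```text
16.85 [-0.05  0.53 -0.77  2.13  1.68  0.86 -0.59] F [-1.3  0.5 -0.6] M [ 0.28  0.92 -0.06] 0.033454597404970775
crook in stand [[ -0.4 -48.2 229.2]] slant 0.40712171916490864 yaw -0.11901159837369828
```

Emit:
play_rows:
  increments: [32,0,0,0,0,0,0,33,0,0,0,0,0,0,33.4,0,0,0,0,0,0,33.7,0,0,0,0,0,0,34,0,0,0,0,0,0,34.2,0,0,0,0,0,0,34.4,0,0,0,0,0,0,34.4,0,0,0,0,0,0]

```text
time: 17.52
tool_pos: [0.6461, 0.1926, 0.152]
tcp_rot: [0.142, 2.374, -0.064]
force: [-0.5, 0.9, -0.3]
grip_width: 0.0343
```

```bash
python3 look.py 13 n
```

```text
17.5167 [-0.05  0.53 -0.77  2.13  1.68  0.86 -0.59] F [-0.5  0.9 -0.3] M [0.33 0.77 0.14] 0.03429622760256912
crook in stand [[-2.000e-01 -4.820e+01  2.293e+02]] slant 0.40747910380641916 yaw -0.11906495651343153
```

Emit:
play_rows:
  increments: [34.6,0,0,0,0,0,0,34.8,0,0,0,0,0,0,35,0,0,0,0,0,0,35.2,0,0,0,0,0,0,35.4,0,0,0,0,0,0,35.7,0,0,0,0,0,0,36,0,0,0,0,0,0,36.5,0,0,0,0,0,0,37,0,0,0,0,0,0,37.5,0,0,0,0,0,0,38,0,0,0,0,0,0]

```text
time: 18.43
tool_pos: [0.646, 0.1924, 0.1518]
tcp_rot: [0.142, 2.374, -0.065]
force: [0.2, -0.3, 0.1]
grip_width: 0.0378
```

```bash
python3 look.py 14 ws
```

```text
18.4333 [-0.05  0.53 -0.77  2.13  1.68  0.86 -0.59] F [ 0.2 -0.3  0.1] M [0.15 0.7  0.03] 0.037847554642205745
crook in stand [[ -0.4 -48.4 229.1]] slant 0.4071544160015042 yaw -0.11906798531448018
```

View pics/w14.png

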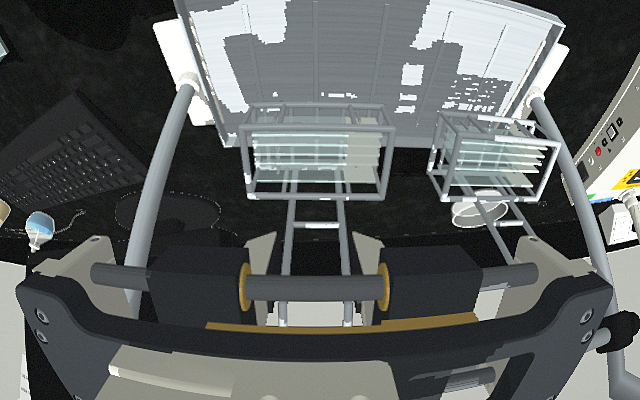

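Emit:
play_rows:
  increments: [40,0,0,0,0,0,0,44,0,0,0,0,0,0,48,0,0,0,0,0,0,52,0,0,0,0,0,0,56,0,0,0,0,0,0,60,0,0,0,0,0,0,60,0,0,0,0,0,0,60,0,0,-2,0,0,0,60,0,0,-4,0,0,0,60,0,0,-6,0,0,0,60,0,0,-6,0,0,0,60,0,0,-6,0,0,0,60,0,0,-6,0,0,0,60,0,0,0,0,0,0]

```text
time: 19.7
tool_pos: [0.6247, 0.1958, 0.1748]
tcp_rot: [0.141, 2.373, -0.063]
force: [-0.3, 0.6, -0.3]
grip_width: 0.0603
```

```bash
python3 look.py 15 ws
```

```text
19.7 [-0.05  0.47 -0.8   2.15  1.61  0.85 -0.56] F [-0.3  0.6 -0.3] M [ 0.2   0.62 -0.03] 0.060313354181612794
crook in stand [[-21.9 -47.5 252.1]] slant 0.40832084557173826 yaw -0.1181421006460666
```

View pics/w15.png

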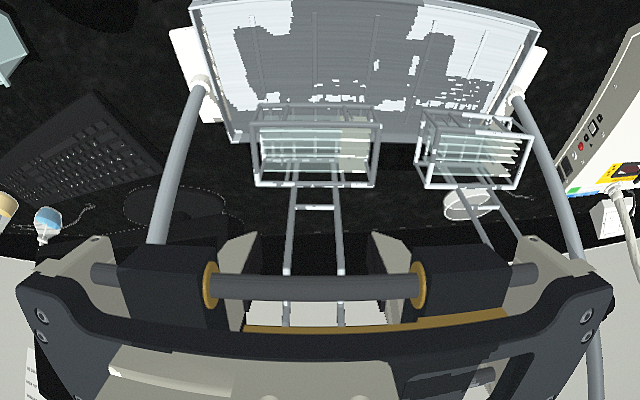

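View pics/s15.png

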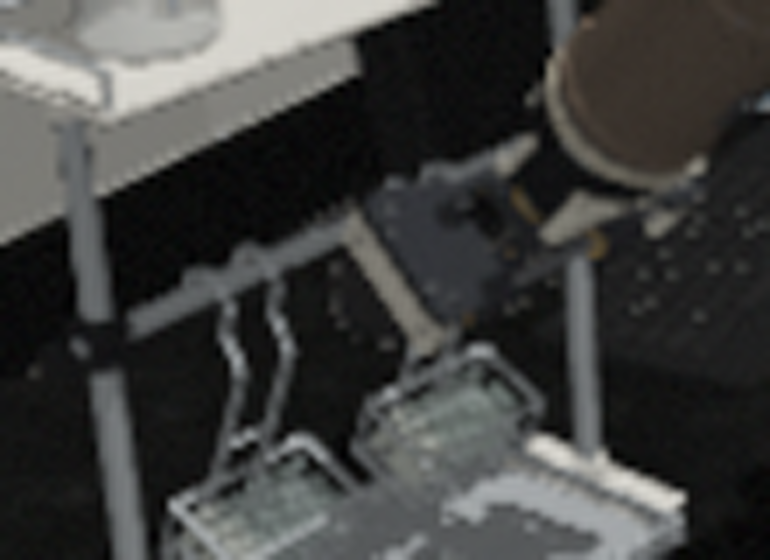

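The rack hangs by itself between the open fingers, and both crooks are on the bar. I continue to withdraw along the tool axis.

Emit:
play_rows:
  increments: [60,0,0,-5,0,0,0,60,0,0,-8,0,0,0,60,0,0,-9,0,0,0,60,0,0,-9,0,0,0,60,0,0,-9,0,0,0,60,0,0,-9,0,0,0,60,0,0,-9,0,0,0,60,0,0,-9,0,0,0,60,0,0,-9,0,0,0,60,0,0,-9,0,0,0,60,0,0,-9,0,0,0,60,0,0,-9,0,0,0,60,0,0,-9,0,0,0,60,0,0,-5,0,0,0,60,0,0,0,0,0,0]

```text
time: 21.05
tool_pos: [0.5445, 0.206, 0.2592]
tcp_rot: [0.141, 2.373, -0.063]
force: [0.4, 0.4, -0.2]
grip_width: 0.0601
```

```bash
python3 look.py 16 ws
```

```text
21.05 [-0.03  0.23 -0.91  2.18  1.29  0.84 -0.37] F [ 0.4  0.4 -0.2] M [ 0.13  0.7  -0.03] 0.060100100762132985
crook in stand [[-102.8  -47.   336.5]] slant 0.40868723585233047 yaw -0.1183405871780669
```

View pics/w16.png

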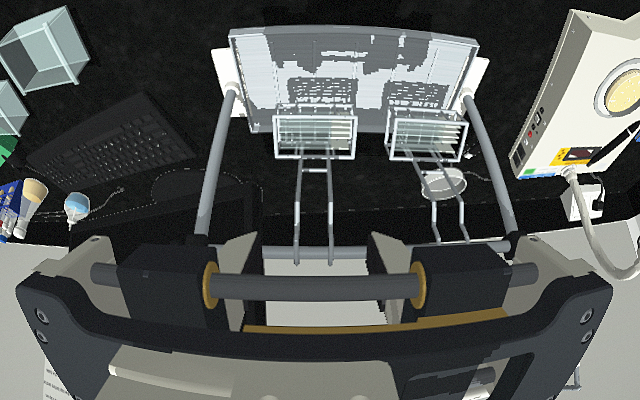

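View pics/s16.png

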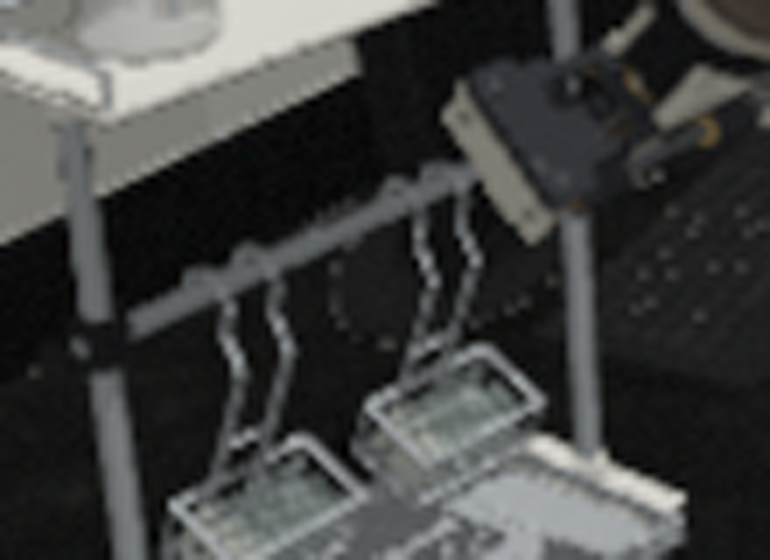

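Both racks hang on the bar with matching slants: the hung one at about (240,265) and ours at about (440,190) in the crop. The gripper is clear. I'll wait a few rows and compare pictures for swing.

Emit:
play_rows:
  increments: [60,0,0,-5,0,0,0,60,0,0,0,0,0,0,60,0,0,0,0,0,0,60,0,0,0,0,0,0,60,0,0,0,0,0,0,60,0,0,0,0,0,0,60,0,0,0,0,0,0,60,0,0,0,0,0,0,60,0,0,0,0,0,0,60,0,0,0,0,0,0,60,0,0,0,0,0,0,60,0,0,0,0,0,0]

```text
time: 22.15
tool_pos: [0.5416, 0.2058, 0.2615]
tcp_rot: [0.142, 2.374, -0.064]
force: [0.5, -0.4, 0.5]
grip_width: 0.0598
```

Run:
```python
from h import *
a=camera('side');b=[camera('side') for _ in range(3)][-1]
f=cv2.imread('pics/s16f.png')[:,:,::-1];z=cv2.imread('pics/side0.png')[:,:,::-1]
sl=np.s_[205:255,220:280]
g=lambda i:cv2.GaussianBlur(cv2.cvtColor(np.ascontiguousarray(i[sl]),cv2.COLOR_RGB2GRAY).astype(float),(0,0),1)
for n,i in (('prev',f),('+.15s',b)): print(n,np.abs(g(a)-g(i)).max(),cv2.phaseCorrelate(g(a),g(i)))
h=np.s_[205:275,218:255]
print('hung vs start',cv2.phaseCorrelate(*[cv2.cvtColor(np.ascontiguousarray(i[h]),cv2.COLOR_RGB2GRAY).astype(float) for i in (z,a)]))
cv2.imwrite('pics/s17.png',cv2.resize(a[135:300,170:370][:,:,::-1],None,fx=4,fy=3.6,interpolation=cv2.INTER_CUBIC))
```

```text
prev 36.106427628507745 ((-0.05617273181219318, 0.16414103617217535), 0.9348906637258575)
+.15s 2.4922378750167553 ((-0.0057961679557827495, -0.00614459285125335), 1.000829760832638)
hung vs start ((-0.08463788279488327, 0.005937356506741764), 0.8741658905879626)
```

View pics/s17.png

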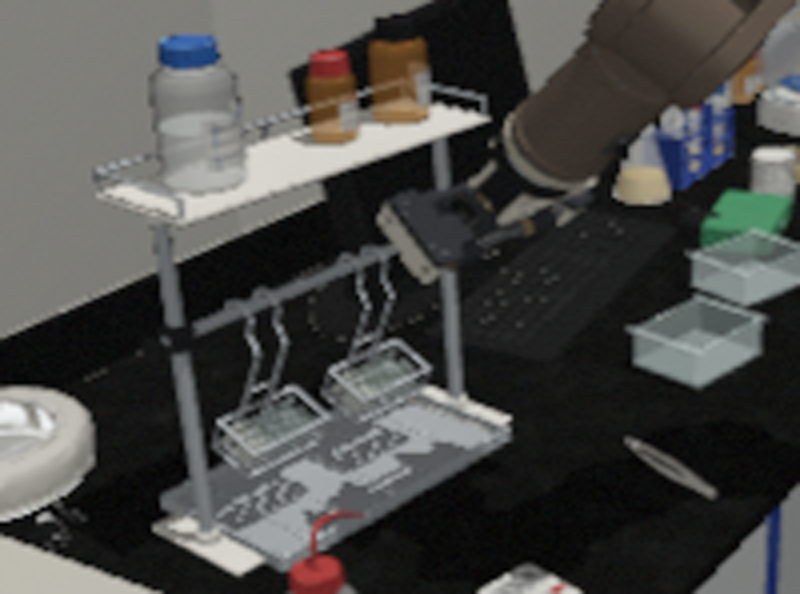

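```bash
python3 -c "
from station import sign_off
print(sign_off())"
```

```text
the job is handed in; nothing more can be done
None
```

The rack now hangs by its crook on the bar, in the empty half at about y = −48 mm of the stand. I handed the job in at about 22 s.

**What I did:**
- I lifted the rack out of its dish by both handle wires. It weighs about 0.4 kg.
- I leaned it to about 0.41 rad. I had set 0.42 and eased it back slightly after comparing it with the rack already hanging.
- I lowered it in 1 mm steps until the bar took the weight. The wrist load went from −4.2 N to −0.6 N, with the bar's axis at about 229 mm.
- I opened the gripper in steps of 0.2 to 0.5 mm and backed straight out along the tool axis.

**Last checks:**
- **At rest:** two side pictures about 0.15 s apart show no shift, under 0.01 pixel.
- **Hung rack:** it is within 0.1 pixel of where it started.
- **Bottles:** they look untouched in the last side picture.
- **Robot:** the gripper touches nothing, and the wrist force reads about zero.

**Checks that disagreed or fell short:**
- **First approach:** my first reach for the rack, before any contact, stopped at the wrist and forearm-roll limits. Joint 6 read 0.118 against a limit of 0.12. I backed off and came in again with the tool turned half round.
- **Swing check:** comparing the last two side views about 1 s apart gave a shift of about 0.17 pixel. I think that is the retreating gripper being in that crop, not the rack moving.
- **Slant:** the camera estimates of the two racks' slants differed by about 0.02 rad, which is close to what the measurement can resolve.

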